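# Book food tins in at the kitchen scanner

### The job

Stand every tin on the bordered strip in front of the scanner block, upright, with its red marked side squarely facing the block. Then press the green key, then the yellow key, one key at a time, pull the orange sprung knob fully out to its stop to take the reading while all the tins still face the block, let it spring back home, and press the blue key. Only after that, stand all the tins upright on the blue mat, let go, and leave the mug, the bowl and the shaker alone.

Things in the scene. Friction and masses are not known exactly. Their poses are not given: they have to be found in the camera images.
- tin_green: dark green food tin with steel rims and a white lid, a closed upright cylinder 62 mm in diameter, 52 mm tall, 0.25 kg; origin at the centre of its underside, z up; its +x axis points out through its marked side: a red panel 34 mm wide on the side, continued by a red bar on the lid from the lid's centre to the rim. May be absent (None)
- tin_amber: brown-amber food tin with steel rims and a white lid, a closed upright cylinder 62 mm in diameter, 52 mm tall, 0.25 kg; origin at the centre of its underside, z up; its +x axis points out through its marked side: a red panel 34 mm wide on the side, continued by a red bar on the lid from the lid's centre to the rim. May be absent (None)
- tin_yellow: mustard-yellow food tin with steel rims and a white lid, a closed upright cylinder 62 mm in diameter, 52 mm tall, 0.25 kg; origin at the centre of its underside, z up; its +x axis points out through its marked side: a red panel 34 mm wide on the side, continued by a red bar on the lid from the lid's centre to the rim. May be absent (None)
- tin_green_mark (a point): centre of the red panel on the green tin: 31 mm from its axis along its +x, 26 mm above its underside; its direction seen from the tin's axis is the way the marked side faces. None if the tin is absent
- tin_amber_mark (a point): centre of the red panel on the amber tin: 31 mm from its axis along its +x, 26 mm above its underside; its direction seen from the tin's axis is the way the marked side faces. None if the tin is absent
- tin_yellow_mark (a point): centre of the red panel on the yellow tin: 31 mm from its axis along its +x, 26 mm above its underside; its direction seen from the tin's axis is the way the marked side faces. None if the tin is absent
- scanner: fixed: a black strip with yellow border printed on the worktop, 80 mm deep (x), 300 mm long (y), room for three tins side by side; beyond it a grey scanner block 320 mm long (y), 50 mm deep, 56 mm tall, its dark window face at x = 100 mm. Origin: middle of the strip, on the worktop; +x points from strip to block. A tin faces the block when its own +x points the same way as this +x
- console: fixed grey control box 90 mm (x) by 160 mm (y), 45 mm tall, origin at the centre of its underside on the worktop, z up; the three keys stand in a row along y on its top, 47 mm apart, in an order that varies; the orange pull knob sticks out of the middle of its front (-x) face
- key_green (a joint): the green key: a round spring push button 26 mm across; 0 up, 0.006 fully down (counts as pressed beyond 0.0045; takes about 5 N)
- key_yellow (a joint): the yellow key: a round spring push button 26 mm across; 0 up, 0.006 fully down (counts as pressed beyond 0.0045; takes about 5 N)
- key_blue (a joint): the blue key: a round spring push button 26 mm across; 0 up, 0.006 fully down (counts as pressed beyond 0.0045; takes about 5 N)
- key_green_top (a point): centre of the top face of the green key; pressed straight down
- key_yellow_top (a point): centre of the top face of the yellow key; pressed straight down
- key_blue_top (a point): centre of the top face of the blue key; pressed straight down
- pull (a joint): travel of the sprung pull knob: 0 home, 0.040 at its stop; slides level along the console's -x; the spring takes it back when let go (2.4 N at home, 5.6 N at the stop)
- pull_knob (a point): centre of the top of the orange pull knob, an upright cylinder 22 mm in diameter and 58 mm tall, its top 70 mm above the worktop, on a level rod whose upper side is 27 mm above the worktop; at home its axis stands 45 mm in front of the console's front face
- mat: fixed flat blue chopping mat with a white border, flush on the worktop, 110 mm (x) by 300 mm (y), under 1 mm thick; origin at its centre at worktop height, y along it; where the tins must end
- mug: bystander: white mug 80 mm across, 90 mm tall, handle at its +y; origin under its centre
- bowl: bystander: orange bowl 150 mm across, 65 mm tall; origin under its centre
- shaker: bystander: small glass shaker with a steel cap, 40 mm across, 85 mm tall; origin under its centre
Not all that is in view belongs to the job. There is more than one size of the console; the job needs the middle-sized.

How it is judged:
By the outcome, as a careful person would: the job done as asked, in the order asked, and still so for the second after the job is handed in, with the robot touching nothing.
Of tin_green, tin_amber, tin_yellow only 2 to 3 are there at a start; the rules pass over those that are not, and their reading is None.
At some moment in a run one of tin_green, tin_amber, tin_yellow may be knocked a few centimetres aside while the robot is not near it.
It also fails if it takes over 210 s, if anything falls off the work surface, if the arm or the gripper's body presses on something with over 40 N, if the wrist force passes 120 N, or if a joint passes its speed limit or range.

### The arm

A 6-joint arm with a two-finger parallel gripper is mounted at the origin on the work surface. World frame = base frame: x ahead of the robot, y to its left, z up, the work surface at z = 0. Lengths are in m, angles in rad, forces in N, time in s.
With the tool pointing down it reaches from about 0.325 to 0.9 m from the base axis. Payload 6.1 kg.
Tool frame: the origin (TCP) lies midway between the tips of the shut fingers; the grasp point (between the pads) lies 19 mm behind it; z points along the fingers, y is the line along which they close (so a half turn about z gives the same grasp; the last joint's range is limited). The gripper opens to 85 mm and grips with 20 to 120 N. Pads are 22 mm wide; open, the fingers measure 114 mm over their backs; the gripper's body (76 mm by 85 mm) begins 54 mm behind the grasp point. The pads swing forward as they close: fully open they stand 13 mm farther back than shut.
Start: joints at [-1.292, 0.22, 1.526, -0, 1.395, -0.126], TCP at [0.246, -0.574, 0.231] pointing down, gripper open.
Joint ranges: [-2.98, 2.98], [-0.91, 2.08], [0.09, 2.57], [-1.24, 4.39], [0.2, 2.65], [-2.68, 2.68]. Speed limits (rad/s): [2.57, 2.57, 3.01, 3.14, 3.14, 3.14].

### API

Orientations are given as a unit quaternion [x, y, z, w].
In Python, from plant import * gives the robot as it stands.
- The arm moves only by the tool step_arm, never from a script. Its argument "motion" is a list of rows, each an object with "gripper": the opening, from -1 (shut) to 1 (fully open); "offset": the shift along the tool's x, y, z in units of 0.2 m (1.0 is 0.2 m), a list of three; "twist": the turn about the tool's z in units of 0.5 rad (1.0 is 0.5 rad). In form: [{"gripper": gripper, "offset": [dx, dy, dz], "twist": twist}, ...]. A call has 1 to 8 rows; each row is the pose to reach, as a shift and turn from the pose commanded when the call began, along the tool's axes at that moment; what a row does not reach only later rows make up. A row lasts 1/12 s, in which the tool goes at most 41.7 mm and 7.16 degrees, less where a joint would pass 70% of its speed; a pose out of reach is approached as far as the arm can. A call with a number of a shift or a turn outside -1 to 1 is refused whole. A call with a gripper value outside its range is refused whole. The fingers move at their own pace and stop on an object; the grip force is fixed at half the most. Time passes only in rows, so rows that repeat a pose let the fingers close. It gives the time, the measured TCP pose, the force, the opening and the grip force at its end, in the units of the state.
- get_obs(): the state, without advancing time (a new reading comes with each control period).
- capture(name): name is "side" or "top"; returns the picture (384x512x3 uint8, red, green, blue); there is no depth.
- camera_params(name): a dict with "intrinsics" (3x3 intrinsics, pixels), "dist" ([k1, k2, p1, p2, k3] as OpenCV has them; the pictures are not rectified), "origin" and "orientation" of the camera in the world. Camera axes: x right, y down, z forward; pixel columns grow to the right and rows downward; lengths in m; the calibration is good to about 2 mm. A picture is of the moment at which its call begins. camera_params takes no time and is no camera call.
- close_job(): hands the job in; it is judged then, once.
Trained networks look in the newest picture that a camera, given by its name, has taken for a name from the list of things; names that differ only in an ending like _2 or _b are one class to them, and where a whole thing is asked for, a point or a joint stands for the part that bears it (a point fixed in the world has none). Each returns a list of dicts, best first, with "confidence" (0 to 1); they miss things now and then, are a little off and sometimes report something else, mostly with a low value. They report only what shows in the picture. A call takes as long as a camera call. They do not tell look-alikes from the thing itself.
- spot_in(camera, thing): "uv" ([column, row] in pixels, amid what is visible of it).
The state is a dict: "t": time; "joint_positions": joint angles; "joint_vel": joint speeds; "effort": joint torques, N m; "eef_pos": TCP position; "orientation": TCP orientation; "wrist_force": force on the tool from outside, world axes, zero at the start; "torque": the same for the moment, N m; "grip_width": finger opening in m; "grip_force": force on a finger pad.
Only numpy, scipy, OpenCV 4.12 (cv2) and the standard library are available. Lean on these libraries where they do the work, as an engineer would, in place of code of your own. Each camera call takes 0.05 s, during which the arm holds its last target. There are 200 camera calls.

## Working session

There is one attempt and no reset: what is moved stays moved. The work goes in short steps, Python scripts to look and compute and a tool call to move; the robot and the scene stay as the last step left them, time stands still between calls to the robot, and variables do not carry over. Pictures are saved under pics/ and viewed, at most 14 in all, crops included, and the job is handed in when it is done.

Besides the shell and the picture viewer there is one more tool, called after "Request:" as name(argument=value, ...) on one line, values as JSON. step_arm: Moves the arm, as the interface text tells. Its arguments: {"type":"object","properties":{"motion":{"type":"array"}},"required":["motion"]}

```bash
ls; mkdir -p pics; cat > h.py <<'E'
import numpy as np, cv2
from scipy.spatial.transform import Rotation as R
from plant import *
def ray(cam,uv):
    p=camera_params(cam); K=np.array(p["intrinsics"]); d=np.array(p["dist"])
    n=cv2.undistortPoints(np.array([[uv]],float),K,d)[0,0]
    return np.array(p["origin"]), R.from_quat(p["orientation"]).as_matrix()@np.array([n[0],n[1],1])
def at(cam,uv,z):
    o,d=ray(cam,uv); return (o+d*(z-o[2])/d[2])
def proj(cam,P):
    p=camera_params(cam); M=R.from_quat(p["orientation"]).as_matrix().T
    return cv2.projectPoints((np.atleast_2d(P)-p["origin"])@M.T,np.zeros(3),np.zeros(3),np.array(p["intrinsics"]),np.array(p["dist"]))[0][:,0]
def shot(cam,name,box=None,s=1):
    im=capture(cam)
    c=im if box is None else im[box[1]:box[3],box[0]:box[2]]
    c=cv2.resize(c,None,fx=s,fy=s,interpolation=cv2.INTER_CUBIC)
    cv2.imwrite(f"pics/{name}.png",c[:,:,::-1]); return im
E
python3 - <<'E'
from h import *
for c in("top","side"):
    p=camera_params(c);print(c,p["origin"],p["orientation"],np.array(p["intrinsics"]).round(1).tolist())
    shot(c,c+"0",None,1.5)
for t in["tin_green","tin_amber","tin_yellow","tin_green_mark","tin_amber_mark","tin_yellow_mark","scanner","console","key_green_top","key_yellow_top","key_blue_top","pull_knob","mat","mug","bowl","shaker"]:
    z={'tin':.052,'pul':.07,'key':.05}.get(t[:3],0)
    if 'mark' in t:z=.026
    for d in spot_in("top",t)[:4]:
        print(t,round(d["confidence"],2),np.round(d["uv"],1),at("top",d["uv"],z).round(3))
print(get_obs())
E
```

```text
pics
top [ 0.28169051 -0.02988236  1.26373723] [-0.69533544  0.71331367 -0.06161484  0.0624167 ] [[404.5, 0.0, 247.1], [0.0, 404.5, 194.5], [0.0, 0.0, 1.0]]
side [-0.19000709  0.5894126   0.71688986] [-0.37673826  0.79811965 -0.42997187  0.1902564 ] [[390.7, 0.0, 259.6], [0.0, 390.7, 186.9], [0.0, 0.0, 1.0]]
tin_green 0.71 [130.1 216. ] [0.44  0.323 0.052]
tin_amber 0.85 [130.7 214.5] [0.445 0.322 0.052]
tin_green_mark 0.83 [170.3 212.8] [0.45  0.207 0.026]
tin_amber_mark 0.74 [133.3 212.9] [0.453 0.321 0.026]
tin_amber_mark 0.51 [308.1 158.9] [ 0.61  -0.227  0.026]
tin_amber_mark 0.47 [ 98.9 149.7] [0.658 0.436 0.026]
tin_amber_mark 0.32 [326.1 158.5] [ 0.61  -0.283  0.026]
tin_yellow_mark 0.28 [200.2 146.7] [0.659 0.114 0.026]
scanner 0.76 [200.9 147.4] [0.665 0.114 0.   ]
console 0.76 [305.8 162.7] [ 0.605 -0.223  0.   ]
console 0.71 [350.5 280.2] [ 0.232 -0.341  0.   ]
console 0.67 [209.6 242. ] [0.359 0.089 0.   ]
key_green_top 0.58 [290.6 158.4] [ 0.607 -0.169  0.05 ]
key_green_top 0.57 [101.5 149.1] [0.652 0.419 0.05 ]
key_blue_top 0.51 [307.  158.2] [ 0.606 -0.22   0.05 ]
pul
[... 340 characters left out ...]
 0.9, 'joint_positions': array([-1.29209035e+00,  2.20402749e-01,  1.52649861e+00, -4.04833959e-05,
        1.39471752e+00, -1.26093504e-01]), 'joint_vel': array([ 0.00032053, -0.00021182,  0.00162437, -0.00032292, -0.00064638,
       -0.00167047]), 'effort': array([ 1.18067095e-03, -4.96829331e+01, -3.89736021e+01, -1.61445414e-04,
        8.21042395e-04, -3.60343179e-06]), 'eef_pos': array([ 0.24613041, -0.57447956,  0.23129867]), 'orientation': array([ 9.79586288e-01,  2.01024137e-01, -2.08703535e-05, -1.15560810e-05]), 'wrist_force': array([0.85196059, 0.08370011, 0.28691566]), 'torque': array([-0.02007149,  0.02344224,  0.02007426]), 'grip_force': 0.0, 'grip_width': 0.08545364085049958}
```

View pics/top0.png

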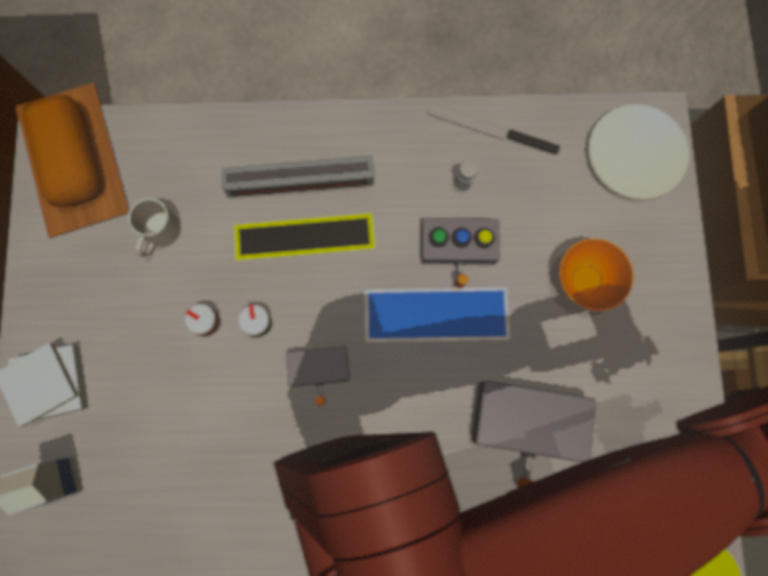

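View pics/side0.png

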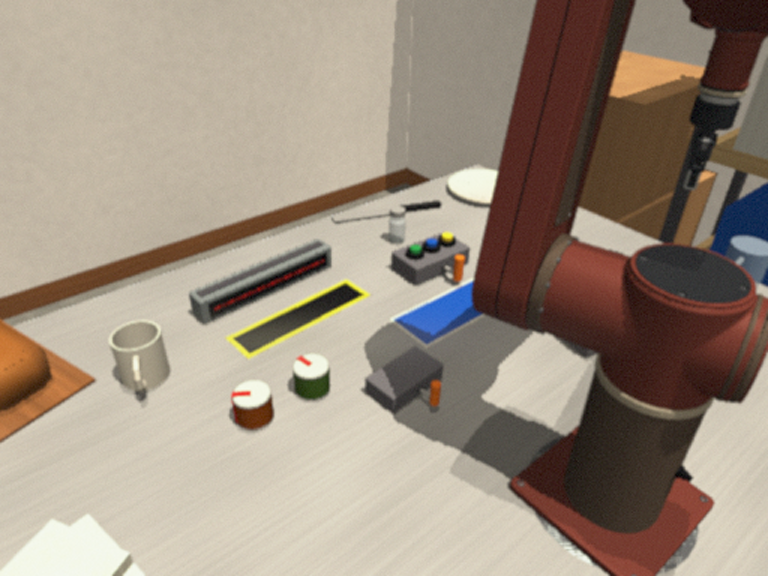

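The top view shows two tins: amber at about (133,213) and green at (169,213). The strip is at (203,157), and the mat is at (291,210). The console with keys is at (307,160), with its keys running green, blue, yellow from left to right. The other two boxes are the decoy sizes. The arm may be hiding a third tin.

```bash
cat >> h.py <<'E'
def hsv(im): return cv2.cvtColor(im,cv2.COLOR_RGB2HSV).astype(int)
def world(cam,mask,z):
    v,u=np.nonzero(mask)
    return np.array([at(cam,(a,b),z)[:2] for a,b in zip(u,v)])
def near(mask,uv,r):
    v,u=np.indices(mask.shape); return mask&((u-uv[0])**2+(v-uv[1])**2<r*r)
def tin(im,uv,cam="top",z=.052):
    """lid centre and mark yaw; the lid is white/red, bright"""
    h=hsv(im); red=((h[...,0]<8)|(h[...,0]>170))&(h[...,1]>120)&(h[...,2]>110)
    white=(h[...,1]<60)&(h[...,2]>165)
    m=near(white|red,uv,14).astype(np.uint8)
    n,l,s,c=cv2.connectedComponentsWithStats(m); k=1+np.argmax(s[1:,4]); lid=(l==k)
    ct=cv2.findContours(lid.astype(np.uint8),cv2.RETR_EXTERNAL,cv2.CHAIN_APPROX_NONE)[0][0]
    pts=np.array([at(cam,p[0],z)[:2] for p in ct],np.float32)
    el=cv2.fitEllipse(pts); C=np.array(el[0])
    w=world(cam,near(red,uv,14),z); d=w-C; d=d[np.hypot(*d.T)<.033]
    v=d.mean(0); return C.round(4),np.round(el[1],4),round(np.degrees(np.arctan2(v[1],v[0])),1),len(d)
def rect(pts):
    return cv2.minAreaRect(pts.astype(np.float32))
def pose():
    o=get_obs(); X=R.from_quat(o["orientation"]).as_matrix(); return np.array(o["eef_pos"]),np.arctan2(X[1,0],X[0,0])
def go(x,y,z,yaw,frm=None):
    """offset/twist units from pose frm (or measured) to target; yaw in deg = world direction of tool x"""
    p,a=pose() if frm is None else (np.array(frm[:3]),np.radians(frm[3]))
    d=np.array([x,y,z])-p; c,s=np.cos(a),np.sin(a)
    off=np.array([c*d[0]+s*d[1],s*d[0]-c*d[1],-d[2]])/.2
    return off.round(3),round(-((np.radians(yaw)-a+np.pi)%(2*np.pi)-np.pi)/.5,3)
E
python3 - <<'E'
from h import *
im=capture("top");h=hsv(im)
for n,uv in(("amber",(133,213)),("green",(169,213))): print(n,tin(im,uv))
def comp(m,uv,r):
    m=near(m,uv,r).astype(np.uint8);n,l,s,c=cv2.connectedComponentsWithStats(m);return l==1+np.argmax(s[1:,4])
yel=(h[...,0]>22)&(h[...,0]<36)&(h[...,1]>120)&(h[...,2]>90)
print("strip",rect(world("top",comp(yel,(203,157),60),0)))
blu=(h[...,0]>98)&(h[...,0]<125)&(h[...,1]>110)&(h[...,2]>50)
print("mat(no border)",rect(world("top",comp(blu,(291,210),60),0)))
for n,uv in(("g",(292,158)),("b",(308,158)),("y",(323,158))):
    m=near((h[...,1]>130)&(h[...,2]>60),uv,7); w=world("top",m,.053);print(n,w.mean(0).round(4),np.ptp(w,0).round(3))
orange=(h[...,0]>5)&(h[...,0]<20)&(h[...,1]>170)&(h[...,2]>110)
print("knob",world("top",near(orange,(307,187),7),.07).mean(0))
s=capture("side");hs=hsv(s)
# triangulate knobs & keys
def tri(a,b):
    o1,d1=ray("top",a);o2,d2=ray("side",b);t=np.linalg.lstsq(np.c_[d1,-d2],o2-o1,rcond=None)[0]
    return ((o1+t[0]*d1+o2+t[1]*d2)/2).round(4),round(np.linalg.norm(o1+t[0]*d1-o2-t[1]*d2),4)
for n,uv,us in(("g",(292,158),(277,167)),("b",(308,158),(288,162)),("y",(323,158),(298,159))):
    a=np.argwhere(near((h[...,1]>130)&(h[...,2]>60),uv,7)).mean(0)[::-1]
    b=np.argwhere(near((hs[...,1]>130)&(hs[...,2]>60),us,6)).mean(0)[::-1];print(n,a,b,tri(a,b))
cv2.imwrite("pics/c.png",np.vstack([cv2.resize(im[130:230,270:350],None,fx=4,fy=3,interpolation=2),cv2.resize(s[140:240,230:310],None,fx=4,fy=3,interpolation=2)])[:,:,::-1])
E
```

```text
amber (array([0.4521, 0.3172]), array([0.0447, 0.0463]), np.float64(57.7), 16)
green (array([0.4467, 0.2085]), array([0.0443, 0.0472]), np.float64(8.8), 17)
strip ((0.6319206357002258, 0.1098804771900177), (0.07978522032499313, 0.29875415563583374), 3.6136889457702637)Traceback (most recent call last):
  File "<stdin>", line 9, in <module>
  File "h.py", line 21, in world
    return np.array([at(cam,(a,b),z)[:2] for a,b in zip(u,v)])
                     ~~^^^^^^^^^^^^^
  File "h.py", line 9, in at
    o,d=ray(cam,uv); return (o+d*(z-o[2])/d[2])
        ~~~^^^^^^^^
  File "h.py", line 5, in ray
    p=camera_params(cam); K=np.array(p["intrinsics"]); d=np.array(p["dist"])
ValueError: time passes only in moves, steps and waits
```

```bash
python3 - <<'E'
s=open('h.py').read()
s=s.replace("def ray(","import functools\n_cp=functools.lru_cache(None)(camera_params)\ndef ray(",1)
a,b=s.split("def ray(",1); b=b.replace("camera_params(","_cp(")
# vectorised world
b=b.replace("return np.array([at(cam,(a,b),z)[:2] for a,b in zip(u,v)])","return np.array([at(cam,(a,b),z)[:2] for a,b in zip(u,v)])")
open('h.py','w').write(a+"def ray("+b)
E
cat > m.py <<'E'
from h import *
im=capture("top");h=hsv(im)
def comp(m,uv,r):
    m=near(m,uv,r).astype(np.uint8);n,l,s,c=cv2.connectedComponentsWithStats(m);return l==1+np.argmax(s[1:,4])
blu=(h[...,0]>98)&(h[...,0]<125)&(h[...,1]>110)&(h[...,2]>50)
print("mat(no border)",rect(world("top",comp(blu,(291,210),60),0)))
for n,uv in(("g",(292,158)),("b",(308,158)),("y",(323,158))):
    m=near((h[...,1]>130)&(h[...,2]>60),uv,7); w=world("top",m,.053);print(n,w.mean(0).round(4),np.ptp(w,0).round(3))
orange=(h[...,0]>5)&(h[...,0]<20)&(h[...,1]>170)&(h[...,2]>110)
print("knob",world("top",near(orange,(307,187),7),.07).mean(0))
s=capture("side");hs=hsv(s)
def tri(a,b):
    o1,d1=ray("top",a);o2,d2=ray("side",b);t=np.linalg.lstsq(np.c_[d1,-d2],o2-o1,rcond=None)[0]
    return ((o1+t[0]*d1+o2+t[1]*d2)/2).round(4),round(np.linalg.norm(o1+t[0]*d1-o2-t[1]*d2),4)
for n,uv,us in(("g",(292,158),(277,167)),("b",(308,158),(288,162)),("y",(323,158),(298,159))):
    a=np.argwhere(near((h[...,1]>130)&(h[...,2]>60),uv,7)).mean(0)[::-1]
    b=np.argwhere(near((hs[...,1]>130)&(hs[...,2]>60),us,6)).mean(0)[::-1];print(n,a,b,tri(a,b))
cv2.imwrite("pics/c.png",np.hstack([cv2.resize(im[130:230,270:370],None,fx=4,fy=4,interpolation=2),cv2.resize(s[140:240,220:320],None,fx=4,fy=4,interpolation=2)])[:,:,::-1])
for x in (.03,): print(go(.40,-.4,.3,0),pose())
E
python3 m.py
```

```text
mat(no border) ((0.4556902348995209, -0.16810181736946106), (0.2817288637161255, 0.0925518274307251), 89.45875549316406)
g [ 0.611 -0.175] [0.019 0.022]
b [ 0.6092 -0.2226] [0.022 0.025]
y [ 0.6079 -0.2689] [0.026 0.025]
knob [ 0.51462238 -0.21402557]
g [292.65909091 156.86363636] [276.68571429 166.        ] (array([ 0.6095, -0.1743,  0.0588]), np.float64(0.0001))
b [308.07843137 157.05882353] [287.63414634 161.80487805] (array([ 0.6076, -0.2218,  0.0585]), np.float64(0.0003))
y [323.09859155 157.09859155] [297.76086957 158.06521739] (array([ 0.6065, -0.2683,  0.057 ]), np.float64(0.0006))
(array([ 1.051, -0.499, -0.343]), np.float64(0.81)) (array([ 0.24613653, -0.57450294,  0.23130687]), np.float64(0.4048027834445622))
```

View pics/c.png

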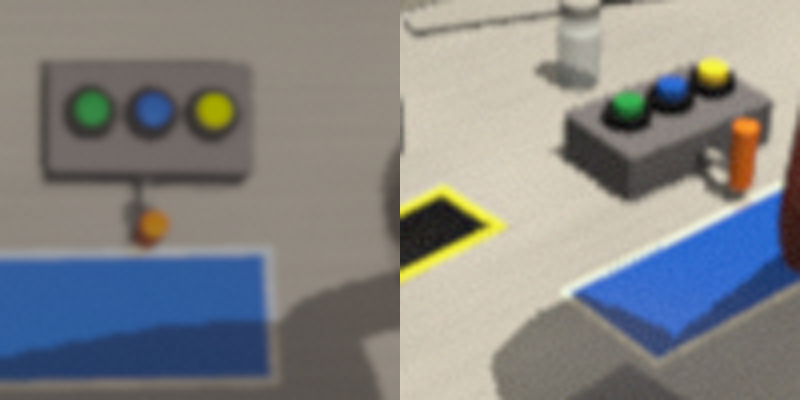

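The crop confirms the key order green, blue, yellow, with the tops at about z = 0.058. The knob is about 90 mm in front of the blue key, as the spec gives it. I'm moving now and will check for a hidden third tin afterwards.

Request:
step_arm(motion=[{"gripper": 1,"offset": [0.84,-0.26,0],"twist": 0.81},{"gripper": 1,"offset": [0.84,-0.26,0],"twist": 0.81},{"gripper": 1,"offset": [0.84,-0.26,0],"twist": 0.81},{"gripper": 1,"offset": [0.84,-0.26,0],"twist": 0.81},{"gripper": 1,"offset": [0.84,-0.26,0],"twist": 0.81},{"gripper": 1,"offset": [0.84,-0.26,0],"twist": 0.81},{"gripper": 1,"offset": [0.84,-0.26,0],"twist": 0.81}])

```text
t: 1.63
eef_pos: [0.3805, -0.4602, 0.2314]
orientation: [1.0, 0.001, -0.0, 0.0]
wrist_force: [-0.1, -0.4, -0.3]
grip_width: 0.0854
grip_force: 0.0
```

Request:
step_arm(motion=[{"gripper": 1,"offset": [0.6,-1,0],"twist": 0},{"gripper": 1,"offset": [0.6,-1,0],"twist": 0},{"gripper": 1,"offset": [0.6,-1,0],"twist": 0},{"gripper": 1,"offset": [0.6,-1,0],"twist": 0},{"gripper": 1,"offset": [0.6,-1,0],"twist": 0},{"gripper": 1,"offset": [0.6,-1,0],"twist": 0},{"gripper": 1,"offset": [0.6,-1,0],"twist": 0},{"gripper": 1,"offset": [0.6,-1,0],"twist": 0}])

```text
t: 2.3
eef_pos: [0.5, -0.261, 0.2313]
orientation: [1.0, 0.001, -0.0, 0.0]
wrist_force: [0.4, -0.6, -0.6]
grip_width: 0.0853
grip_force: 0.0
```

Request:
step_arm(motion=[{"gripper": 1,"offset": [0,-1,0],"twist": 0},{"gripper": 1,"offset": [0,-1,0],"twist": 0},{"gripper": 1,"offset": [0,-1,0],"twist": 0},{"gripper": 1,"offset": [0,-1,0],"twist": 0},{"gripper": 1,"offset": [0,-1,0],"twist": 0},{"gripper": 1,"offset": [0,-1,0],"twist": 0},{"gripper": 1,"offset": [0,-1,0],"twist": 0},{"gripper": 1,"offset": [0,-1,0],"twist": 0}])

```text
t: 2.97
eef_pos: [0.5002, -0.0627, 0.2314]
orientation: [1.0, -0.001, 0.0, 0.001]
wrist_force: [-0.6, -1.3, -0.1]
grip_width: 0.0853
grip_force: 0.0
```

```bash
python3 - <<'E'
from h import *
im=shot("top","top1",None,1.5)
for n,uv in(("amber",(133,213)),("green",(169,213))): print(n,tin(im,uv))
print([(d["confidence"],d["uv"]) for d in spot_in("top","tin_yellow")])
print(pose(),get_obs()["t"])
E
```

```text
amber (array([0.4519, 0.3172]), array([0.0475, 0.0483]), np.float64(57.1), 16)
green (array([0.4481, 0.2086]), array([0.048 , 0.0495]), np.float64(9.0), 17)
[(0.65, [304.5, 158.1])]
(array([ 0.50019144, -0.06284084,  0.231302  ]), np.float64(-0.002942282205935162)) 3.0667
```

View pics/top1.png

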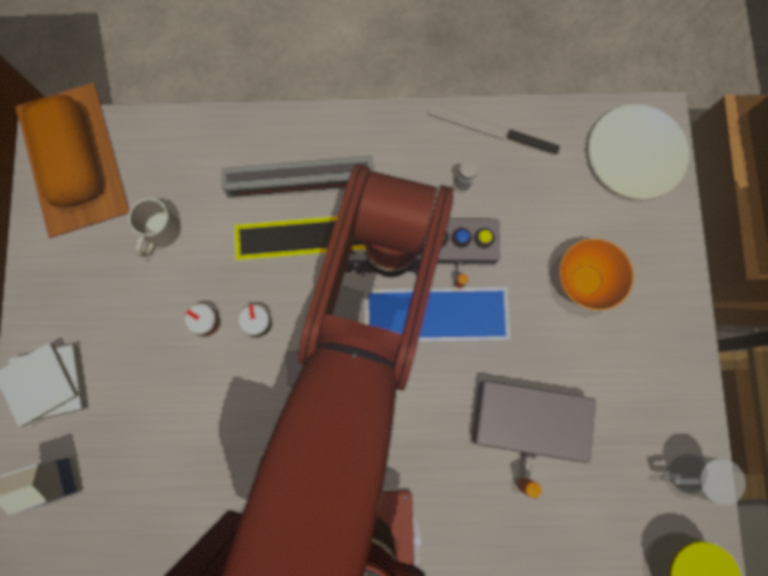

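The top view shows only the amber tin at (133,213) and the green tin at (169,213). The yellow thing at bottom right is a large canister, so there is no third tin. I'm going for the amber tin.

Request:
step_arm(motion=[{"gripper": 1,"offset": [-0.2,-1,0],"twist": -0.94},{"gripper": 1,"offset": [-0.2,-1,0],"twist": -0.94},{"gripper": 1,"offset": [-0.2,-1,0],"twist": -0.94},{"gripper": 1,"offset": [-0.2,-1,0],"twist": -0.94},{"gripper": 1,"offset": [-0.2,-1,0],"twist": -0.94},{"gripper": 1,"offset": [-0.2,-1,0],"twist": -0.94},{"gripper": 1,"offset": [-0.2,-1,0],"twist": -0.94},{"gripper": 1,"offset": [-0.2,-1,0],"twist": -0.94}])

```text
t: 3.73
eef_pos: [0.4607, 0.1382, 0.2312]
orientation: [0.973, 0.232, -0.0, 0.0]
wrist_force: [0.5, -1.0, -1.0]
grip_width: 0.0855
grip_force: 0.0
```

```bash
python3 - <<'E'
from h import *
print(pose(),go(.452,.317,.14,54))
im=capture("top")
for n,uv in(("amber",(133,213)),("green",(169,213))): print(n,tin(im,uv))
capture("side");print([(d["confidence"],d["uv"]) for d in spot_in("side","tin_yellow")])
E
```

```text
(array([0.46074224, 0.13816516, 0.23122041]), np.float64(0.468678652484097)) (array([ 0.365, -0.817,  0.456]), np.float64(-0.948))Traceback (most recent call last):
  File "<stdin>", line 4, in <module>
  File "h.py", line 35, in tin
    w=world(cam,near(red,uv,14),z); d=w-C; d=d[np.hypot(*d.T)<.033]
                                      ~^~
ValueError: operands could not be broadcast together with shapes (0,) (2,)
```

Request:
step_arm(motion=[{"gripper": 1,"offset": [0.365,-0.82,0.1],"twist": -0.95},{"gripper": 1,"offset": [0.365,-0.82,0.1],"twist": -0.95},{"gripper": 1,"offset": [0.365,-0.82,0.1],"twist": -0.95},{"gripper": 1,"offset": [0.365,-0.82,0.1],"twist": -0.95},{"gripper": 1,"offset": [0.365,-0.82,0.1],"twist": -0.95},{"gripper": 1,"offset": [0.365,-0.82,0.45],"twist": -0.95},{"gripper": 1,"offset": [0.365,-0.82,0.45],"twist": -0.95},{"gripper": 1,"offset": [0.365,-0.82,0.45],"twist": -0.95}])

```text
t: 4.45
eef_pos: [0.448, 0.3151, 0.1345]
orientation: [0.891, 0.454, -0.006, 0.0]
wrist_force: [-1.7, -1.4, -1.0]
grip_width: 0.0856
grip_force: 0.0
```

```bash
python3 - <<'E'
from h import *
shot("side","side2",(120,140,376,332),3)
print(pose(),go(.452,.317,.014,54))
for t in ("tin_amber","tin_green","tin_yellow"): print(t,[(d["confidence"],d["uv"]) for d in spot_in("side",t)])
print(proj("side",[[.452,.317,.026],[.448,.2086,.026]]))
E
```

```text
(array([0.44944521, 0.31581678, 0.13773321]), np.float64(0.9417474875274678)) (array([0.012, 0.007, 0.619]), np.float64(-0.001))
tin_amber [(0.68, [167.5, 270.9])]
tin_green []
tin_yellow []
[[168.15619637 269.48139186]
 [207.06301806 250.64938724]]
```

View pics/side2.png

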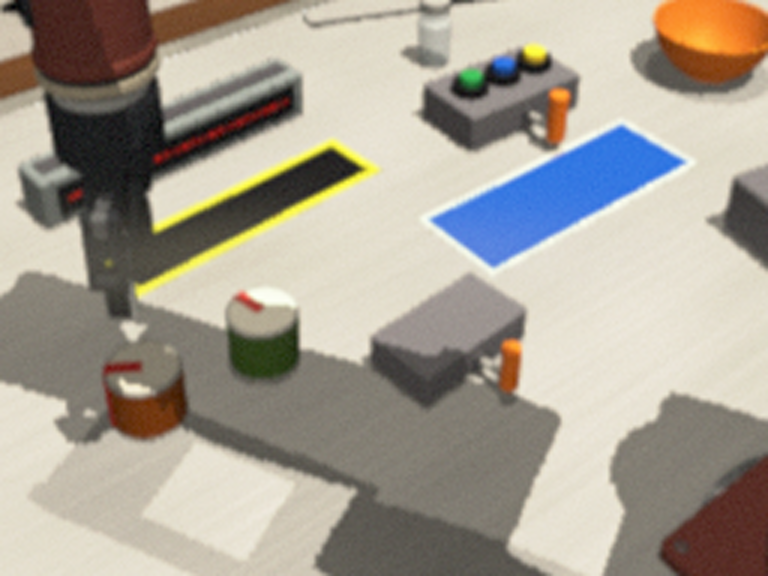

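The side view shows the amber tin at (168,270), where the calibration predicts it, with the gripper above it. I'm descending and gripping.

Request:
step_arm(motion=[{"gripper": 1,"offset": [0.01,0.005,0.3],"twist": 0},{"gripper": 1,"offset": [0.01,0.005,0.45],"twist": 0},{"gripper": 1,"offset": [0.01,0.005,0.55],"twist": 0},{"gripper": 1,"offset": [0.01,0.005,0.62],"twist": 0},{"gripper": 1,"offset": [0.01,0.005,0.62],"twist": 0},{"gripper": 1,"offset": [0.01,0.005,0.62],"twist": 0}])

```text
t: 5.15
eef_pos: [0.4545, 0.3199, 0.0189]
orientation: [0.891, 0.455, 0.001, 0.0]
wrist_force: [0.8, -0.3, 1.1]
grip_width: 0.0856
grip_force: 0.0
```

Request:
step_arm(motion=[{"gripper": -1,"offset": [0,0,0],"twist": 0},{"gripper": -1,"offset": [0,0,0],"twist": 0},{"gripper": -1,"offset": [0,0,0],"twist": 0},{"gripper": -1,"offset": [0,0,0],"twist": 0},{"gripper": -1,"offset": [0,0,0],"twist": 0},{"gripper": -1,"offset": [0,0,0],"twist": 0},{"gripper": -1,"offset": [0,0,0],"twist": 0},{"gripper": -1,"offset": [0,0,0],"twist": 0}])

```text
t: 5.82
eef_pos: [0.4555, 0.3209, 0.0206]
orientation: [0.89, 0.455, 0.003, 0.0]
wrist_force: [-0.2, -0.9, 5.7]
grip_width: 0.0606
grip_force: 65.4
```

Request:
step_arm(motion=[{"gripper": -1,"offset": [0,0,-0.2],"twist": 0},{"gripper": -1,"offset": [0,0,-0.4],"twist": 0},{"gripper": -1,"offset": [0,0,-0.6],"twist": 0},{"gripper": -1,"offset": [0,0,-0.6],"twist": 0},{"gripper": -1,"offset": [0,0,-0.6],"twist": 0}])

```text
t: 6.23
eef_pos: [0.4556, 0.3211, 0.1418]
orientation: [0.89, 0.455, 0.004, 0.0]
wrist_force: [-0.1, 0.5, -3.9]
grip_width: 0.0603
grip_force: 68.0
```

```bash
python3 - <<'E'
from h import *
print(pose())
y=np.radians(3.6)
for l in(.095,0): print(.6319-l*np.sin(y),.1099+l*np.cos(y))
tx,ty=.6319-.095*np.sin(y),.1099+.095*np.cos(y)
p,a=pose()
print(go((p[0]+tx)/2,(p[1]+ty)/2,p[2],27), go(tx,ty,.06,.2,[(p[0]+tx)/2,(p[1]+ty)/2,p[2],27]))
E
```

```text
(array([0.45560694, 0.3211408 , 0.14182661]), np.float64(0.9448860259136712))
0.6259349006447152 0.2047125392006858
0.6319 0.1099
(array([ 0.014,  0.516, -0.   ]), np.float64(0.947)) (array([0.247, 0.453, 0.409]), np.float64(0.935))
```

Request:
step_arm(motion=[{"gripper": -1,"offset": [0.015,0.516,0],"twist": 0.947},{"gripper": -1,"offset": [0.015,0.516,0],"twist": 0.947},{"gripper": -1,"offset": [0.015,0.516,0],"twist": 0.947},{"gripper": -1,"offset": [0.015,0.516,0],"twist": 0.947},{"gripper": -1,"offset": [0.015,0.516,0],"twist": 0.947},{"gripper": -1,"offset": [0.015,0.516,0],"twist": 0.947}])

```text
t: 6.73
eef_pos: [0.537, 0.2612, 0.1352]
orientation: [0.972, 0.235, -0.002, 0.0]
wrist_force: [-1.0, -0.3, -4.8]
grip_width: 0.0606
grip_force: 67.8
```

Request:
step_arm(motion=[{"gripper": -1,"offset": [0.27,0.46,0],"twist": 0.935},{"gripper": -1,"offset": [0.27,0.46,0],"twist": 0.935},{"gripper": -1,"offset": [0.27,0.46,0],"twist": 0.935},{"gripper": -1,"offset": [0.27,0.46,0.2],"twist": 0.935},{"gripper": -1,"offset": [0.27,0.46,0.35],"twist": 0.935},{"gripper": -1,"offset": [0.27,0.46,0.35],"twist": 0.935},{"gripper": -1,"offset": [0.27,0.46,0.35],"twist": 0.935},{"gripper": -1,"offset": [0.27,0.46,0.35],"twist": 0.935}])

```text
t: 7.4
eef_pos: [0.6283, 0.2052, 0.0683]
orientation: [1.0, 0.003, 0.0, -0.0]
wrist_force: [1.4, -0.3, -2.7]
grip_width: 0.0605
grip_force: 67.7
```

```bash
python3 - <<'E'
from h import *
print(pose(),go(.630,.2047,.0215,.2))
shot("side","side3",(80,110,336,302),3)
E
```

```text
(array([0.62826412, 0.20520003, 0.06834731]), np.float64(0.006787256754492433)) (array([0.009, 0.003, 0.234]), np.float64(0.007))
```

View pics/side3.png

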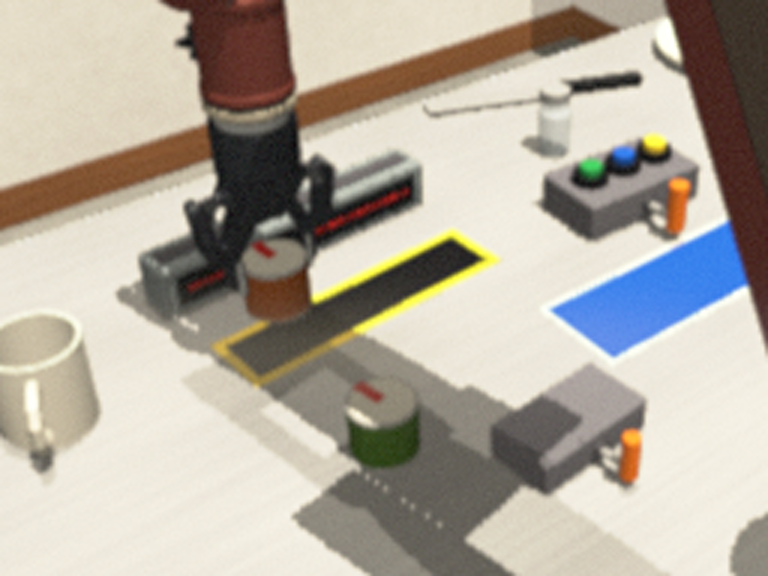

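The amber tin is held level over the near end of the strip, with its red bar toward the block. I'm lowering it.

Request:
step_arm(motion=[{"gripper": -1,"offset": [0.009,0,0.1],"twist": 0},{"gripper": -1,"offset": [0.009,0,0.18],"twist": 0},{"gripper": -1,"offset": [0.009,0,0.22],"twist": 0},{"gripper": -1,"offset": [0.009,0,0.22],"twist": 0},{"gripper": -1,"offset": [0.009,0,0.22],"twist": 0},{"gripper": -1,"offset": [0.009,0,0.22],"twist": 0}])

```text
t: 7.95
eef_pos: [0.6314, 0.2047, 0.0253]
orientation: [1.0, 0.002, 0.001, -0.0]
wrist_force: [-0.6, 0.7, -2.5]
grip_width: 0.0604
grip_force: 67.8
```

Request:
step_arm(motion=[{"gripper": -1,"offset": [0,0,0.01],"twist": 0},{"gripper": -1,"offset": [0,0,0.02],"twist": 0},{"gripper": -1,"offset": [0,0,0.02],"twist": 0},{"gripper": -1,"offset": [0,0,0.02],"twist": 0}])

```text
t: 8.28
eef_pos: [0.6312, 0.2046, 0.0206]
orientation: [1.0, 0.002, 0.001, -0.0]
wrist_force: [-0.1, 0.1, 1.9]
grip_width: 0.0606
grip_force: 68.2
```

Request:
step_arm(motion=[{"gripper": 1,"offset": [0,0,0],"twist": 0},{"gripper": 1,"offset": [0,0,0],"twist": 0},{"gripper": 1,"offset": [0,0,0],"twist": 0},{"gripper": 1,"offset": [0,0,0],"twist": 0},{"gripper": 1,"offset": [0,0,0],"twist": 0},{"gripper": 1,"offset": [0,0,-0.2],"twist": 0},{"gripper": 1,"offset": [0,0,-0.4],"twist": 0},{"gripper": 1,"offset": [0,0,-0.6],"twist": 0}])

```text
t: 8.95
eef_pos: [0.6291, 0.204, 0.1393]
orientation: [1.0, 0.002, -0.001, 0.0]
wrist_force: [1.0, 0.3, 0.5]
grip_width: 0.0855
grip_force: 0.0
```

Request:
step_arm(motion=[{"gripper": 1,"offset": [-0.2,-1,-0.2],"twist": 0},{"gripper": 1,"offset": [-0.2,-1,-0.2],"twist": 0},{"gripper": 1,"offset": [-0.2,-1,-0.2],"twist": 0},{"gripper": 1,"offset": [-0.2,-1,-0.2],"twist": 0},{"gripper": 1,"offset": [-0.2,-1,-0.2],"twist": 0},{"gripper": 1,"offset": [-0.2,-1,-0.2],"twist": 0},{"gripper": 1,"offset": [-0.2,-1,-0.2],"twist": 0},{"gripper": 1,"offset": [-0.2,-1,-0.2],"twist": 0}])

```text
t: 9.62
eef_pos: [0.589, 0.4039, 0.1788]
orientation: [1.0, 0.002, -0.0, 0.0]
wrist_force: [0.4, -0.6, -0.9]
grip_width: 0.0853
grip_force: 0.0
```

```bash
python3 - <<'E'
from h import *
print(pose())
im=shot("top","top4",(60,100,316,292),3); 
for t in("tin_amber","tin_green"):
    for c in("top","side"):
        if c=="side": capture("side")
        print(t,c,[(d["confidence"],d["uv"],at(c,d["uv"],.026).round(3)) for d in spot_in(c,t)])
for g in ((.4481,.2086,.052),(.6264,.2046,.052)):
  try: print(tin(im,proj("top",[g])[0]))
  except Exception as e: print(e)
E
```

```text
(array([0.5890491 , 0.40394615, 0.17875406]), np.float64(0.004695610608352592))
tin_amber top [(0.72, [169.1, 159.6], array([0.62 , 0.212, 0.026]))]
tin_amber side [(0.98, [172.6, 217.4], array([0.622, 0.209, 0.026]))]
tin_green top [(0.71, [169.5, 215.1], array([0.443, 0.209, 0.026]))]
tin_green side [(0.77, [206.5, 249.1], array([0.454, 0.207, 0.026]))]
(array([0.4619, 0.2111]), array([0.0067, 0.0257]), np.float64(16.7), 20)
(array([0.6248, 0.2048]), array([0.0419, 0.0434]), np.float64(3.9), 15)
```

View pics/top4.png

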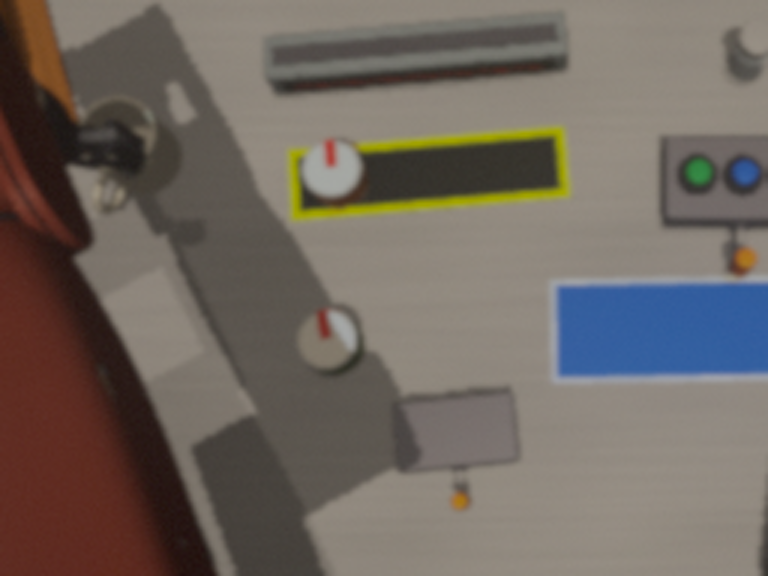

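The amber tin stands on the strip at (111+60, 56+100), about (0.625, 0.205), with its yaw at 3.9° against the strip's 3.6°. Next is the green tin.

Request:
step_arm(motion=[{"gripper": 1,"offset": [-0.705,0.977,0.0],"twist": -0.18},{"gripper": 1,"offset": [-0.705,0.977,0.0],"twist": -0.18},{"gripper": 1,"offset": [-0.705,0.977,0.0],"twist": -0.18},{"gripper": 1,"offset": [-0.705,0.977,0.0],"twist": -0.18},{"gripper": 1,"offset": [-0.705,0.977,0.0],"twist": -0.18},{"gripper": 1,"offset": [-0.705,0.977,0.0],"twist": -0.18},{"gripper": 1,"offset": [-0.705,0.977,0.2],"twist": -0.18},{"gripper": 1,"offset": [-0.705,0.977,0.4],"twist": -0.18}])

```text
t: 10.63
eef_pos: [0.452, 0.2075, 0.103]
orientation: [0.999, 0.046, 0.005, -0.001]
wrist_force: [-0.2, 0.2, -0.8]
grip_width: 0.0853
grip_force: 0.0
```

Request:
step_arm(motion=[{"gripper": 1,"offset": [0,0,0],"twist": 0},{"gripper": 1,"offset": [0,0,0],"twist": 0},{"gripper": 1,"offset": [0,0,0],"twist": 0},{"gripper": 1,"offset": [0,0,0],"twist": 0}])

```text
t: 10.97
eef_pos: [0.4511, 0.2089, 0.1018]
orientation: [0.999, 0.047, 0.002, -0.0]
wrist_force: [-0.1, -0.1, -0.0]
grip_width: 0.0856
grip_force: 0.0
```

```bash
python3 - <<'E'
from h import *
print(pose(),go(.448,.2086,.018,5.6))
E
```

```text
(array([0.45113346, 0.20886459, 0.10176895]), np.float64(0.09397576743512885)) (array([-0.016, -0.   ,  0.419]), np.float64(-0.008))
```

Request:
step_arm(motion=[{"gripper": 1,"offset": [-0.016,0,0.2],"twist": 0},{"gripper": 1,"offset": [-0.016,0,0.32],"twist": 0},{"gripper": 1,"offset": [-0.016,0,0.42],"twist": 0},{"gripper": 1,"offset": [-0.016,0,0.42],"twist": 0},{"gripper": 1,"offset": [-0.016,0,0.42],"twist": 0},{"gripper": 1,"offset": [-0.016,0,0.42],"twist": 0},{"gripper": 1,"offset": [-0.016,0,0.42],"twist": 0}])

```text
t: 11.55
eef_pos: [0.4481, 0.2086, 0.0177]
orientation: [0.999, 0.047, 0.002, -0.0]
wrist_force: [-0.2, -0.1, 0.4]
grip_width: 0.0856
grip_force: 0.0
```

Request:
step_arm(motion=[{"gripper": -1,"offset": [0,0,0],"twist": 0},{"gripper": -1,"offset": [0,0,0],"twist": 0},{"gripper": -1,"offset": [0,0,0],"twist": 0},{"gripper": -1,"offset": [0,0,0],"twist": 0},{"gripper": -1,"offset": [0,0,0],"twist": 0},{"gripper": -1,"offset": [0,0,0],"twist": 0},{"gripper": -1,"offset": [0,0,0],"twist": 0},{"gripper": -1,"offset": [0,0,0],"twist": 0}])

```text
t: 12.22
eef_pos: [0.4472, 0.2082, 0.017]
orientation: [0.999, 0.047, 0.001, -0.0]
wrist_force: [-2.7, -0.2, 8.0]
grip_width: 0.0608
grip_force: 64.2
```

Request:
step_arm(motion=[{"gripper": -1,"offset": [0,0,-0.2],"twist": 0},{"gripper": -1,"offset": [0,0,-0.4],"twist": 0},{"gripper": -1,"offset": [0,0,-0.6],"twist": 0},{"gripper": -1,"offset": [0,0,-0.6],"twist": 0},{"gripper": -1,"offset": [0,0,-0.6],"twist": 0},{"gripper": -1,"offset": [0,0,-0.6],"twist": 0}])

```text
t: 12.72
eef_pos: [0.4452, 0.2077, 0.1347]
orientation: [0.999, 0.047, -0.0, 0.0]
wrist_force: [-1.0, -0.5, -3.8]
grip_width: 0.0606
grip_force: 67.1
```

```bash
python3 - <<'E'
from h import *
y=np.radians(3.6)
print(pose(),go(.632+.005*np.sin(y)+.001,.11-.005,.14,.2))
E
```

```text
(array([0.4452211 , 0.20769863, 0.13465832]), np.float64(0.09381181637268331)) (array([ 0.888,  0.599, -0.027]), np.float64(0.181))
```

Request:
step_arm(motion=[{"gripper": -1,"offset": [0.888,0.599,-0.03],"twist": 0.18},{"gripper": -1,"offset": [0.888,0.599,-0.03],"twist": 0.18},{"gripper": -1,"offset": [0.888,0.599,-0.03],"twist": 0.18},{"gripper": -1,"offset": [0.888,0.599,-0.03],"twist": 0.18},{"gripper": -1,"offset": [0.888,0.599,-0.03],"twist": 0.18},{"gripper": -1,"offset": [0.888,0.599,-0.03],"twist": 0.18},{"gripper": -1,"offset": [0.888,0.599,0.15],"twist": 0.18},{"gripper": -1,"offset": [0.888,0.599,0.35],"twist": 0.18}])

```text
t: 13.38
eef_pos: [0.6361, 0.1044, 0.065]
orientation: [1.0, 0.001, 0.002, -0.0]
wrist_force: [-0.1, -0.2, -3.6]
grip_width: 0.061
grip_force: 67.0
```

Request:
step_arm(motion=[{"gripper": -1,"offset": [0,0,0],"twist": 0},{"gripper": -1,"offset": [0,0,0],"twist": 0},{"gripper": -1,"offset": [0,0,0],"twist": 0},{"gripper": -1,"offset": [0,0,0],"twist": 0}])

```text
t: 13.72
eef_pos: [0.6354, 0.1056, 0.0676]
orientation: [1.0, 0.002, 0.002, -0.0]
wrist_force: [0.0, -1.4, -1.2]
grip_width: 0.0607
grip_force: 66.7
```

```bash
python3 - <<'E'
from h import *
print(pose(),go(.633,.105,.0175,.2))
im=capture("top")
try: print(tin(im,proj("top",[(.625,.205,.052)])[0]))
except Exception as e: print(e)
E
```

```text
(array([0.63540822, 0.10556016, 0.06763362]), np.float64(0.004097653170826668)) (array([-0.012,  0.003,  0.251]), np.float64(0.001))
(array([0.6515, 0.2113]), array([0.0032, 1.6264]), np.float64(-96.5), 7)
```

Request:
step_arm(motion=[{"gripper": -1,"offset": [-0.015,0,0.1],"twist": 0},{"gripper": -1,"offset": [-0.015,0,0.2],"twist": 0},{"gripper": -1,"offset": [-0.015,0,0.235],"twist": 0},{"gripper": -1,"offset": [-0.015,0,0.235],"twist": 0},{"gripper": -1,"offset": [-0.015,0,0.235],"twist": 0},{"gripper": -1,"offset": [-0.015,0,0.235],"twist": 0}])

```text
t: 14.27
eef_pos: [0.6324, 0.1054, 0.0203]
orientation: [1.0, 0.002, 0.001, -0.0]
wrist_force: [0.3, 0.2, -2.5]
grip_width: 0.0605
grip_force: 67.0
```

Request:
step_arm(motion=[{"gripper": -1,"offset": [0,0,0.01],"twist": 0},{"gripper": -1,"offset": [0,0,0.015],"twist": 0},{"gripper": -1,"offset": [0,0,0.015],"twist": 0},{"gripper": -1,"offset": [0,0,0.015],"twist": 0}])

```text
t: 14.6
eef_pos: [0.6321, 0.1053, 0.0171]
orientation: [1.0, 0.002, 0.001, -0.0]
wrist_force: [-2.1, -0.3, 5.5]
grip_width: 0.0608
grip_force: 67.6
```

Request:
step_arm(motion=[{"gripper": 1,"offset": [0,0,0],"twist": 0},{"gripper": 1,"offset": [0,0,0],"twist": 0},{"gripper": 1,"offset": [0,0,0],"twist": 0},{"gripper": 1,"offset": [0,0,0],"twist": 0},{"gripper": 1,"offset": [0,0,0],"twist": 0},{"gripper": 1,"offset": [0,0,-0.2],"twist": 0},{"gripper": 1,"offset": [0,0,-0.4],"twist": 0},{"gripper": 1,"offset": [0,0,-0.6],"twist": 0}])

```text
t: 15.27
eef_pos: [0.6298, 0.1052, 0.1353]
orientation: [1.0, 0.002, -0.001, 0.0]
wrist_force: [0.4, 0.5, 0.1]
grip_width: 0.0853
grip_force: 0.0
```

Request:
step_arm(motion=[{"gripper": -1,"offset": [-0.1,1,0],"twist": 0},{"gripper": -1,"offset": [-0.1,1,0],"twist": 0},{"gripper": -1,"offset": [-0.1,1,0],"twist": 0},{"gripper": -1,"offset": [-0.1,1,0],"twist": 0},{"gripper": -1,"offset": [-0.1,1,0],"twist": 0},{"gripper": -1,"offset": [-0.1,1,0],"twist": 0},{"gripper": -1,"offset": [-0.1,1,0],"twist": 0},{"gripper": -1,"offset": [-0.1,1,0],"twist": 0}])

```text
t: 15.93
eef_pos: [0.6116, -0.0946, 0.1351]
orientation: [1.0, 0.001, -0.0, -0.0]
wrist_force: [0.3, -0.1, -0.2]
grip_width: -0.0002
grip_force: 0.0
```

Request:
step_arm(motion=[{"gripper": -1,"offset": [0,0.4,0.1],"twist": 0},{"gripper": -1,"offset": [0,0.4,0.1],"twist": 0},{"gripper": -1,"offset": [0,0.4,0.1],"twist": 0},{"gripper": -1,"offset": [0,0.4,0.1],"twist": 0},{"gripper": -1,"offset": [0,0.4,0.1],"twist": 0},{"gripper": -1,"offset": [0,0.4,0.1],"twist": 0}])

```text
t: 16.43
eef_pos: [0.6124, -0.1729, 0.1155]
orientation: [1.0, 0.003, 0.0, -0.0]
wrist_force: [-0.6, 0.0, -0.3]
grip_width: 0.0
grip_force: 0.0
```

```bash
python3 - <<'E'
from h import *
print(pose(),go(.6095,-.1743,.07,.2),get_obs()["grip_width"])
im=shot("top","top5",(100,100,356,292),3)
for g in ((.6264,.2046,.052),(.632,.105,.052)):
  try: print(tin(im,proj("top",[g])[0]))
  except Exception as e: print(e)
shot("side","side5",(120,100,376,292),3)
E
```

```text
(array([ 0.61242433, -0.17290487,  0.11548366]), np.float64(0.00578134194923421)) (array([-0.015,  0.007,  0.227]), np.float64(0.005)) 3.897180961208297e-05
(array([0.6251, 0.205 ]), array([0.0485, 0.0537]), np.float64(3.4), 15)
(array([0.6314, 0.1056]), array([0.0492, 0.0525]), np.float64(3.6), 14)
```

View pics/side5.png

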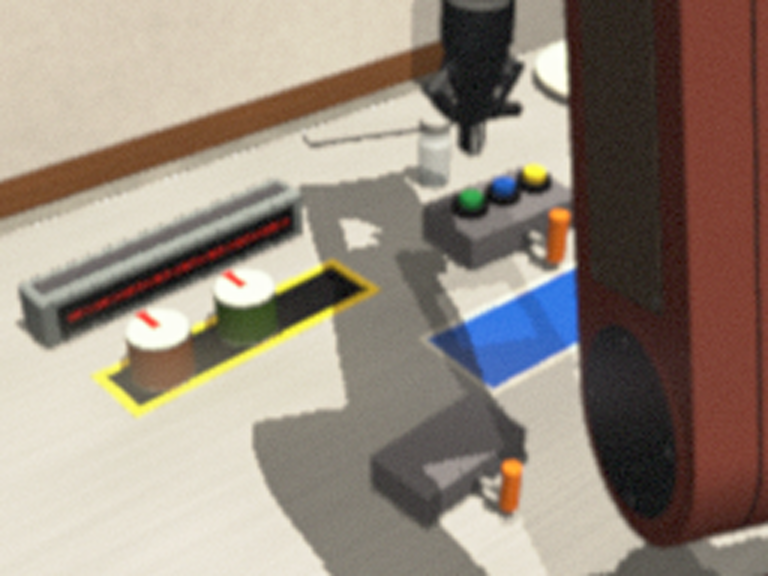

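Both tins face the block, with yaws of 3.4° and 3.6° against 3.6°. Now I'll press the green key.

Request:
step_arm(motion=[{"gripper": -1,"offset": [-0.015,0.007,0.15],"twist": 0},{"gripper": -1,"offset": [-0.015,0.007,0.25],"twist": 0},{"gripper": -1,"offset": [-0.015,0.007,0.25],"twist": 0},{"gripper": -1,"offset": [-0.015,0.007,0.25],"twist": 0},{"gripper": -1,"offset": [-0.015,0.007,0.25],"twist": 0}])

```text
t: 16.95
eef_pos: [0.6096, -0.1757, 0.0667]
orientation: [1.0, 0.002, 0.0, 0.0]
wrist_force: [-0.8, 0.2, 1.8]
grip_width: -0.0002
grip_force: 0.8
```

Request:
step_arm(motion=[{"gripper": -1,"offset": [0,0,0.02],"twist": 0},{"gripper": -1,"offset": [0,0,0.04],"twist": 0},{"gripper": -1,"offset": [0,0,0.04],"twist": 0},{"gripper": -1,"offset": [0,0,0.04],"twist": 0}])

```text
t: 17.28
eef_pos: [0.6106, -0.1764, 0.0608]
orientation: [1.0, 0.002, 0.002, 0.0]
wrist_force: [-4.2, 3.0, 16.5]
grip_width: -0.0002
grip_force: 8.2
```

Request:
step_arm(motion=[{"gripper": -1,"offset": [0,0,0.01],"twist": 0},{"gripper": -1,"offset": [0,0,0.01],"twist": 0},{"gripper": -1,"offset": [0,0,0.01],"twist": 0}])

```text
t: 17.53
eef_pos: [0.6107, -0.1764, 0.0607]
orientation: [1.0, 0.002, 0.002, 0.0]
wrist_force: [-10.2, 4.9, 26.8]
grip_width: -0.0002
grip_force: 13.5
```

```bash
python3 - <<'E'
from h import *
print(pose(),get_obs()["wrist_force"])
shot("side","side6",(240,120,330,190),6)
E
```

```text
(array([ 0.61074882, -0.17641405,  0.06065565]), np.float64(0.004170917518415717)) [-10.21640301   4.8797653   26.83862079]
```

View pics/side6.png

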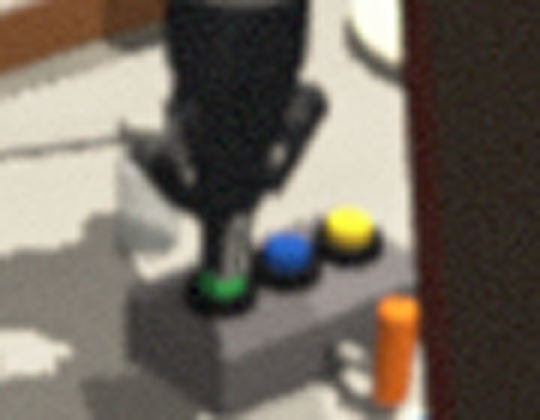

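The green key is down and bottomed: it travelled 6 mm, then stopped as the force rose. Next is yellow.

Request:
step_arm(motion=[{"gripper": -1,"offset": [0,0,-0.25],"twist": 0},{"gripper": -1,"offset": [0,0,-0.25],"twist": 0},{"gripper": -1,"offset": [-0.03,0.47,-0.25],"twist": 0},{"gripper": -1,"offset": [-0.03,0.47,-0.25],"twist": 0},{"gripper": -1,"offset": [-0.03,0.47,-0.25],"twist": 0},{"gripper": -1,"offset": [-0.03,0.47,-0.25],"twist": 0},{"gripper": -1,"offset": [-0.03,0.47,-0.25],"twist": 0},{"gripper": -1,"offset": [-0.03,0.47,-0.25],"twist": 0}])

```text
t: 18.25
eef_pos: [0.6033, -0.2693, 0.105]
orientation: [1.0, 0.002, -0.0, -0.0]
wrist_force: [0.3, 1.1, -0.1]
grip_width: 0.0002
grip_force: 0.0
```

Request:
step_arm(motion=[{"gripper": -1,"offset": [0,0,0.1],"twist": 0},{"gripper": -1,"offset": [0,0,0.18],"twist": 0},{"gripper": -1,"offset": [0,0,0.18],"twist": 0},{"gripper": -1,"offset": [0,0,0.18],"twist": 0},{"gripper": -1,"offset": [0,0,0.18],"twist": 0}])

```text
t: 18.67
eef_pos: [0.6039, -0.2695, 0.0701]
orientation: [1.0, 0.002, 0.0, 0.0]
wrist_force: [1.2, 0.0, -0.0]
grip_width: -0.0002
grip_force: 0.0
```

Request:
step_arm(motion=[{"gripper": -1,"offset": [0,0,0.02],"twist": 0},{"gripper": -1,"offset": [0,0,0.045],"twist": 0},{"gripper": -1,"offset": [0,0,0.06],"twist": 0},{"gripper": -1,"offset": [0,0,0.06],"twist": 0},{"gripper": -1,"offset": [0,0,0.06],"twist": 0}])

```text
t: 19.08
eef_pos: [0.6049, -0.2706, 0.0609]
orientation: [1.0, 0.002, 0.002, 0.001]
wrist_force: [-3.9, 4.3, 15.5]
grip_width: -0.0001
grip_force: 8.1
```

Request:
step_arm(motion=[{"gripper": -1,"offset": [0,0,0.01],"twist": 0},{"gripper": -1,"offset": [0,0,0.01],"twist": 0},{"gripper": -1,"offset": [0,0,0.01],"twist": 0}])

```text
t: 19.33
eef_pos: [0.605, -0.2706, 0.0607]
orientation: [1.0, 0.002, 0.002, 0.001]
wrist_force: [-8.7, 6.6, 25.7]
grip_width: 0.0
grip_force: 13.1
```

Request:
step_arm(motion=[{"gripper": -1,"offset": [0,0,-0.4],"twist": 0},{"gripper": -1,"offset": [0,0,-0.4],"twist": 0},{"gripper": 1,"offset": [0,0,-0.4],"twist": 0},{"gripper": 1,"offset": [-0.43,-0.25,-0.4],"twist": 0},{"gripper": 1,"offset": [-0.43,-0.25,-0.4],"twist": 0},{"gripper": 1,"offset": [-0.43,-0.25,-0.4],"twist": 0},{"gripper": 1,"offset": [-0.43,-0.25,-0.4],"twist": 0},{"gripper": 1,"offset": [-0.43,-0.25,-0.4],"twist": 0}])

```text
t: 20.0
eef_pos: [0.5169, -0.2204, 0.1355]
orientation: [1.0, 0.002, 0.0, 0.0]
wrist_force: [1.2, 0.1, 0.6]
grip_width: 0.0722
grip_force: 0.0
```

```bash
python3 - <<'E'
from h import *
print(pose(),go(.518,-.219,.04,-1.8))
im=shot("side","side7",(120,100,376,292),3);h=hsv(im)
o=(h[...,0]>3)&(h[...,0]<20)&(h[...,1]>170)&(h[...,2]>110)
p=proj("side",[(.518,-.219,.041)])[0]; m=near(o,p,14); print(p,np.argwhere(m).mean(0)[::-1],m.sum(),proj("side",[(.518,-.219,.07),(.518,-.219,.012)]))
v=np.argwhere(m); print(v.min(0),v.max(0))
print([(d["confidence"],d["uv"]) for d in spot_in("side","pull_knob")])
im=capture("top")
for g in ((.625,.205,.052),(.6314,.1056,.052)):
  try: print(tin(im,proj("top",[g])[0]))
  except Exception as e: print(e)
E
```

```text
(array([ 0.51688286, -0.22040702,  0.13546998]), np.float64(0.0037983842749362614)) (array([ 0.006, -0.007,  0.477]), np.float64(0.07))
[305.76453724 177.80609765] [305.3655914  177.15053763] 93 [[306.55044957 170.1321191 ]
 [304.99894288 185.28527794]]
[169 303] [186 309]
[(0.66, [292.0, 260.2]), (0.51, [305.7, 180.7])]
(array([0.6247, 0.2049]), array([0.0473, 0.0512]), np.float64(3.5), 15)
(array([0.6312, 0.1056]), array([0.0473, 0.0515]), np.float64(3.6), 14)
```

View pics/side7.png

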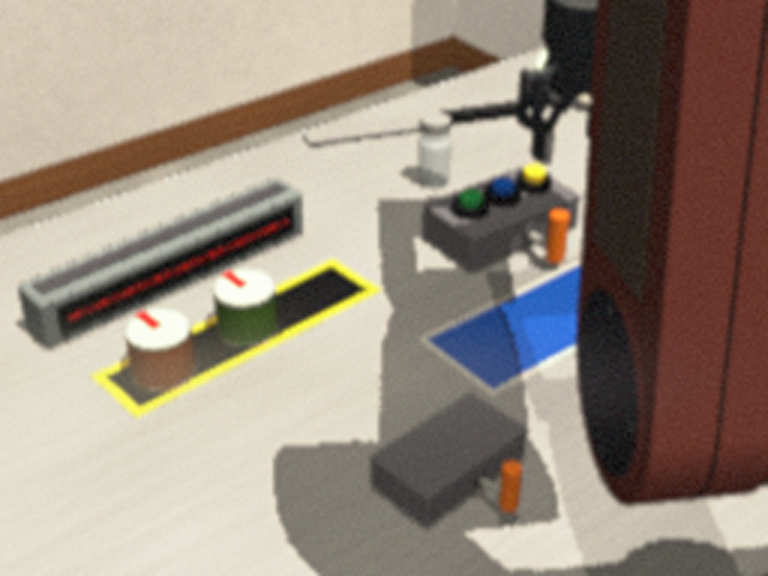

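The side view shows the knob at (305,177), within 1 px of the prediction for (0.518, −0.219). The tins are unchanged and the keys are back up. I'm gripping the knob.

Request:
step_arm(motion=[{"gripper": 1,"offset": [0.006,-0.007,0],"twist": 0.07},{"gripper": 1,"offset": [0.006,-0.007,0.15],"twist": 0.07},{"gripper": 1,"offset": [0.006,-0.007,0.3],"twist": 0.07},{"gripper": 1,"offset": [0.006,-0.007,0.4],"twist": 0.07},{"gripper": 1,"offset": [0.006,-0.007,0.47],"twist": 0.07},{"gripper": 1,"offset": [0.006,-0.007,0.47],"twist": 0.07},{"gripper": 1,"offset": [0.006,-0.007,0.47],"twist": 0.07},{"gripper": 1,"offset": [0.006,-0.007,0.47],"twist": 0.07}])

```text
t: 20.82
eef_pos: [0.5196, -0.2199, 0.0424]
orientation: [1.0, -0.016, 0.001, 0.0]
wrist_force: [-0.0, 0.4, 0.3]
grip_width: 0.0854
grip_force: 0.0
```

Request:
step_arm(motion=[{"gripper": -1,"offset": [0,0,0],"twist": 0},{"gripper": -1,"offset": [0,0,0],"twist": 0},{"gripper": -1,"offset": [0,0,0],"twist": 0},{"gripper": -1,"offset": [0,0,0],"twist": 0},{"gripper": -1,"offset": [0,0,0],"twist": 0},{"gripper": -1,"offset": [0,0,0],"twist": 0},{"gripper": -1,"offset": [0,0,0],"twist": 0},{"gripper": -1,"offset": [0,0,0],"twist": 0}])

```text
t: 21.48
eef_pos: [0.5187, -0.2166, 0.0422]
orientation: [1.0, -0.016, -0.0, -0.002]
wrist_force: [-1.0, 11.3, 9.7]
grip_width: 0.0207
grip_force: 58.4
```

Request:
step_arm(motion=[{"gripper": -1,"offset": [-0.04,-0.015,0],"twist": 0},{"gripper": -1,"offset": [-0.08,-0.015,0],"twist": 0},{"gripper": -1,"offset": [-0.12,-0.015,0],"twist": 0},{"gripper": -1,"offset": [-0.16,-0.015,0],"twist": 0},{"gripper": -1,"offset": [-0.19,-0.015,0],"twist": 0},{"gripper": -1,"offset": [-0.19,-0.015,0],"twist": 0},{"gripper": -1,"offset": [-0.19,-0.015,0],"twist": 0},{"gripper": -1,"offset": [-0.19,-0.015,0],"twist": 0}])

```text
t: 22.15
eef_pos: [0.4812, -0.2149, 0.0423]
orientation: [1.0, -0.016, 0.001, -0.0]
wrist_force: [4.8, 3.5, 3.2]
grip_width: 0.0202
grip_force: 60.1
```

Request:
step_arm(motion=[{"gripper": -1,"offset": [-0.01,0,0],"twist": 0},{"gripper": -1,"offset": [-0.015,0,0],"twist": 0},{"gripper": -1,"offset": [-0.015,0,0],"twist": 0},{"gripper": -1,"offset": [-0.015,0,0],"twist": 0}])

```text
t: 22.48
eef_pos: [0.4787, -0.2148, 0.0422]
orientation: [1.0, -0.016, 0.002, -0.0]
wrist_force: [7.6, 3.0, 2.6]
grip_width: 0.0202
grip_force: 59.9
```

Request:
step_arm(motion=[{"gripper": -1,"offset": [-0.01,0,0],"twist": 0},{"gripper": -1,"offset": [-0.02,0,0],"twist": 0},{"gripper": -1,"offset": [-0.02,0,0],"twist": 0},{"gripper": -1,"offset": [-0.02,0,0],"twist": 0}])

```text
t: 22.82
eef_pos: [0.4785, -0.2149, 0.0424]
orientation: [1.0, -0.017, 0.006, 0.001]
wrist_force: [24.3, 3.9, -11.1]
grip_width: 0.0202
grip_force: 59.4
```

```bash
python3 - <<'E'
from h import *
im=capture("top")
for g in ((.625,.205,.052),(.6314,.1056,.052)):
  try: print(tin(im,proj("top",[g])[0]))
  except Exception as e: print(e)
s=capture("side");h=hsv(s)
o=(h[...,0]>3)&(h[...,0]<20)&(h[...,1]>170)&(h[...,2]>110)
p=proj("side",[(.478,-.218,.041)])[0]; m=near(o,p,14); print(p,m.sum(),np.argwhere(m).mean(0)[::-1] if m.any() else 0)
E
```

```text
(array([0.6244, 0.2049]), array([0.047 , 0.0499]), np.float64(3.5), 15)
(array([0.6311, 0.1054]), array([0.0469, 0.0497]), np.float64(4.1), 14)
[314.63319285 183.26864072] 9 [311.55555556 189.22222222]
```

It's at the stop: 24 N with no further travel, and the tins still face the block. I'm returning the knob and releasing it.

Request:
step_arm(motion=[{"gripper": -1,"offset": [0.06,0,0],"twist": 0},{"gripper": -1,"offset": [0.12,0,0],"twist": 0},{"gripper": -1,"offset": [0.18,0,0],"twist": 0},{"gripper": -1,"offset": [0.22,0,0],"twist": 0},{"gripper": -1,"offset": [0.22,0,0],"twist": 0},{"gripper": -1,"offset": [0.22,0,0],"twist": 0},{"gripper": -1,"offset": [0.22,0,0],"twist": 0}])

```text
t: 23.5
eef_pos: [0.5179, -0.2163, 0.0422]
orientation: [1.0, -0.016, 0.001, 0.0]
wrist_force: [3.4, 2.5, 7.7]
grip_width: 0.0203
grip_force: 61.6
```

Request:
step_arm(motion=[{"gripper": 1,"offset": [0,0,0],"twist": 0},{"gripper": 1,"offset": [0,0,0],"twist": 0},{"gripper": 1,"offset": [0,0,0],"twist": 0},{"gripper": 1,"offset": [0,0,0],"twist": 0},{"gripper": 1,"offset": [0,0,0],"twist": 0},{"gripper": 1,"offset": [0,0,-0.2],"twist": 0},{"gripper": 1,"offset": [0,0,-0.4],"twist": 0},{"gripper": 1,"offset": [0,0,-0.5],"twist": 0}])

```text
t: 24.17
eef_pos: [0.5188, -0.2171, 0.1453]
orientation: [1.0, -0.016, 0.002, 0.001]
wrist_force: [1.9, 0.3, 1.0]
grip_width: 0.0857
grip_force: 0.0
```

Request:
step_arm(motion=[{"gripper": -1,"offset": [0,0,0],"twist": 0},{"gripper": -1,"offset": [0,0,0],"twist": 0},{"gripper": -1,"offset": [0,0,0],"twist": 0},{"gripper": -1,"offset": [0.44,0.03,0],"twist": -0.07},{"gripper": -1,"offset": [0.44,0.03,0],"twist": -0.07},{"gripper": -1,"offset": [0.44,0.03,0],"twist": -0.07},{"gripper": -1,"offset": [0.44,0.03,0],"twist": -0.07},{"gripper": -1,"offset": [0.44,0.03,0],"twist": -0.07}])

```text
t: 24.83
eef_pos: [0.6038, -0.2242, 0.1387]
orientation: [1.0, 0.002, -0.002, -0.001]
wrist_force: [-0.9, 0.5, -0.3]
grip_width: 0.0003
grip_force: 0.0
```

```bash
python3 - <<'E'
from h import *
print(pose(),go(.607,-.2225,.07,.2))
s=capture("side");h=hsv(s)
o=(h[...,0]>3)&(h[...,0]<20)&(h[...,1]>170)&(h[...,2]>110)
p=proj("side",[(.518,-.219,.041)])[0]; m=near(o,p,14); print(p,m.sum(),np.argwhere(m).mean(0)[::-1] if m.any() else 0)
E
```

```text
(array([ 0.60379423, -0.22416867,  0.13867898]), np.float64(0.004231898259835818)) (array([ 0.016, -0.008,  0.343]), np.float64(0.001))
[305.76453724 177.80609765] 91 [305.31868132 177.27472527]
```

The knob is home, at the same pixel as before. Now the blue key.

Request:
step_arm(motion=[{"gripper": -1,"offset": [0.015,-0.008,0.15],"twist": 0},{"gripper": -1,"offset": [0.015,-0.008,0.27],"twist": 0},{"gripper": -1,"offset": [0.015,-0.008,0.34],"twist": 0},{"gripper": -1,"offset": [0.015,-0.008,0.34],"twist": 0},{"gripper": -1,"offset": [0.015,-0.008,0.34],"twist": 0},{"gripper": -1,"offset": [0.015,-0.008,0.34],"twist": 0}])

```text
t: 25.38
eef_pos: [0.6087, -0.2238, 0.075]
orientation: [1.0, 0.002, 0.001, 0.0]
wrist_force: [-0.1, 0.1, -0.1]
grip_width: 0.0
grip_force: 0.0
```

Request:
step_arm(motion=[{"gripper": -1,"offset": [0,0,0.02],"twist": 0},{"gripper": -1,"offset": [0,0,0.04],"twist": 0},{"gripper": -1,"offset": [0,0,0.055],"twist": 0},{"gripper": -1,"offset": [0,0,0.055],"twist": 0},{"gripper": -1,"offset": [0,0,0.055],"twist": 0}])

```text
t: 25.8
eef_pos: [0.6091, -0.2238, 0.0632]
orientation: [1.0, 0.002, 0.001, 0.001]
wrist_force: [2.2, -0.9, 3.1]
grip_width: 0.0001
grip_force: 1.8
```

Request:
step_arm(motion=[{"gripper": -1,"offset": [0,0,0.012],"twist": 0},{"gripper": -1,"offset": [0,0,0.025],"twist": 0},{"gripper": -1,"offset": [0,0,0.025],"twist": 0},{"gripper": -1,"offset": [0,0,0.025],"twist": 0}])

```text
t: 26.13
eef_pos: [0.6093, -0.2239, 0.0608]
orientation: [1.0, 0.002, 0.001, 0.001]
wrist_force: [-5.5, 2.6, 19.7]
grip_width: 0.0001
grip_force: 9.9
```

The blue key is down (bottomed at z = 0.0608). I'm raising the arm, then fetching the green tin.

Request:
step_arm(motion=[{"gripper": -1,"offset": [0,0,-0.45],"twist": 0},{"gripper": -1,"offset": [0,0,-0.45],"twist": 0},{"gripper": -1,"offset": [0,-1,-0.45],"twist": 0},{"gripper": -1,"offset": [0,-1,-0.45],"twist": 0},{"gripper": 1,"offset": [0,-1,-0.45],"twist": 0},{"gripper": 1,"offset": [0,-1,-0.45],"twist": 0},{"gripper": 1,"offset": [0,-1,-0.45],"twist": 0},{"gripper": 1,"offset": [0,-1,-0.45],"twist": 0}])

```text
t: 26.8
eef_pos: [0.6062, -0.0168, 0.1466]
orientation: [1.0, 0.005, -0.001, -0.001]
wrist_force: [-0.8, 0.6, -0.1]
grip_width: 0.0479
grip_force: 0.0
```

```bash
python3 - <<'E'
from h import *
im=capture("top")
for g in ((.625,.205,.052),(.6314,.1056,.052)):
  try: print(tin(im,proj("top",[g])[0]))
  except Exception as e: print(e)
print(pose(),go(.6311,.1055,.13,.2))
E
```

```text
(array([0.6245, 0.2053]), array([0.0454, 0.048 ]), np.float64(2.4), 15)
(array([0.5954, 0.1167]), array([0.006 , 0.0177]), np.float64(68.6), 14)
(array([ 0.60651696, -0.01966166,  0.14658494]), np.float64(0.008708598412440816)) (array([ 0.128, -0.625,  0.083]), np.float64(0.01))
```

```bash
python3 - <<'E'
from h import *
for c in("top","side"):
    im=capture(c)
    for t in("tin_green","tin_amber"): print(c,t,[(d["confidence"],d["uv"]) for d in spot_in(c,t)],proj(c,[(.6312,.1055,.03),(.6247,.2049,.03)]).round(0).tolist())
print(pose(),go(.6311,.1055,.13,.2))
E
```

```text
top tin_green [] [[203.0, 155.0], [171.0, 158.0]]
top tin_amber [(0.64, [169.7, 155.9])] [[203.0, 155.0], [171.0, 158.0]]
side tin_green [(0.59, [200.1, 203.9])] [[202.0, 201.0], [173.0, 215.0]]
side tin_amber [(0.55, [174.3, 217.4])] [[202.0, 201.0], [173.0, 215.0]]
(array([ 0.60734014, -0.02467869,  0.1469709 ]), np.float64(0.0019363274508100896)) (array([ 0.12 , -0.651,  0.085]), np.float64(-0.003))
```

The green tin is still where I placed it; the side network puts it within 3 px.

Request:
step_arm(motion=[{"gripper": 1,"offset": [0.12,-0.65,0],"twist": 0},{"gripper": 1,"offset": [0.12,-0.65,0],"twist": 0},{"gripper": 1,"offset": [0.12,-0.65,0],"twist": 0},{"gripper": 1,"offset": [0.12,-0.65,0],"twist": 0},{"gripper": 1,"offset": [0.12,-0.65,0.15],"twist": 0},{"gripper": 1,"offset": [0.12,-0.65,0.2],"twist": 0},{"gripper": 1,"offset": [0.12,-0.65,0.2],"twist": 0},{"gripper": 1,"offset": [0.12,-0.65,0.2],"twist": 0}])

```text
t: 27.82
eef_pos: [0.6299, 0.1055, 0.106]
orientation: [1.0, 0.001, -0.002, 0.0]
wrist_force: [-0.8, -1.2, -0.7]
grip_width: 0.085
grip_force: 0.0
```

```bash
python3 - <<'E'
from h import *
print(pose(),go(.6311,.1055,.018,.2))
c="side";im=capture(c)
for t in("tin_green","tin_amber"): print(c,t,[(d["confidence"],d["uv"]) for d in spot_in(c,t)])
E
```

```text
(array([0.6299333 , 0.10549398, 0.10602204]), np.float64(0.002171635043779961)) (array([ 0.006, -0.   ,  0.44 ]), np.float64(-0.003))
side tin_green [(0.55, [199.6, 205.2])]
side tin_amber [(0.93, [173.1, 219.1])]
```

Request:
step_arm(motion=[{"gripper": 1,"offset": [0,0,0.2],"twist": 0},{"gripper": 1,"offset": [0,0,0.32],"twist": 0},{"gripper": 1,"offset": [0,0,0.44],"twist": 0},{"gripper": 1,"offset": [0,0,0.44],"twist": 0},{"gripper": 1,"offset": [0,0,0.44],"twist": 0},{"gripper": 1,"offset": [0,0,0.44],"twist": 0}])

```text
t: 28.47
eef_pos: [0.6326, 0.1066, 0.0215]
orientation: [1.0, 0.002, 0.001, -0.0]
wrist_force: [0.2, -0.0, 0.2]
grip_width: 0.085
grip_force: 0.0
```

Request:
step_arm(motion=[{"gripper": -1,"offset": [0,0,0],"twist": 0},{"gripper": -1,"offset": [0,0,0],"twist": 0},{"gripper": -1,"offset": [0,0,0],"twist": 0},{"gripper": -1,"offset": [0,0,0],"twist": 0},{"gripper": -1,"offset": [0,0,0],"twist": 0},{"gripper": -1,"offset": [0,0,0],"twist": 0},{"gripper": -1,"offset": [0,0,0],"twist": 0},{"gripper": -1,"offset": [0,0,0],"twist": 0}])

```text
t: 29.13
eef_pos: [0.6332, 0.1067, 0.0223]
orientation: [1.0, 0.002, 0.002, 0.0]
wrist_force: [-0.6, -0.8, 7.1]
grip_width: 0.0604
grip_force: 66.0
```

Request:
step_arm(motion=[{"gripper": -1,"offset": [0,0,-0.2],"twist": 0},{"gripper": -1,"offset": [0,0,-0.4],"twist": 0},{"gripper": -1,"offset": [0,0,-0.6],"twist": 0},{"gripper": -1,"offset": [0,0,-0.6],"twist": 0},{"gripper": -1,"offset": [0,0,-0.6],"twist": 0},{"gripper": -1,"offset": [0,0,-0.6],"twist": 0}])

```text
t: 29.63
eef_pos: [0.6305, 0.1068, 0.1392]
orientation: [1.0, 0.002, -0.0, -0.0]
wrist_force: [0.2, -0.3, -3.1]
grip_width: 0.0601
grip_force: 66.7
```

```bash
python3 - <<'E'
from h import *
print(pose(),go(.54,0,.14,.2),go(.452,-.10,.07,.2,[.54,0,.14,.2]))
E
```

```text
(array([0.63054022, 0.1068431 , 0.13916335]), np.float64(0.003834567064291757)) (array([-0.455,  0.532, -0.004]), np.float64(0.001)) (array([-0.442,  0.498,  0.35 ]), np.float64(-0.0))
```

Gripped at z = 0.022. Now carrying it to the mat.

Request:
step_arm(motion=[{"gripper": -1,"offset": [-0.89,1,0],"twist": 0},{"gripper": -1,"offset": [-0.89,1,0],"twist": 0},{"gripper": -1,"offset": [-0.89,1,0],"twist": 0},{"gripper": -1,"offset": [-0.89,1,0],"twist": 0},{"gripper": -1,"offset": [-0.89,1,0],"twist": 0},{"gripper": -1,"offset": [-0.89,1,0],"twist": 0},{"gripper": -1,"offset": [-0.89,1,0],"twist": 0},{"gripper": -1,"offset": [-0.89,1,0],"twist": 0}])

```text
t: 30.3
eef_pos: [0.4494, -0.0955, 0.1365]
orientation: [1.0, 0.0, -0.003, -0.0]
wrist_force: [0.8, -0.6, -2.8]
grip_width: 0.0602
grip_force: 66.9
```

Request:
step_arm(motion=[{"gripper": -1,"offset": [0,0,0.2],"twist": 0},{"gripper": -1,"offset": [0,0,0.4],"twist": 0},{"gripper": -1,"offset": [0,0,0.5],"twist": 0},{"gripper": -1,"offset": [0,0,0.5],"twist": 0},{"gripper": -1,"offset": [0,0,0.5],"twist": 0},{"gripper": -1,"offset": [0,0,0.5],"twist": 0}])

```text
t: 30.8
eef_pos: [0.4544, -0.0937, 0.0399]
orientation: [1.0, 0.002, 0.0, 0.0]
wrist_force: [-1.0, -0.1, -2.6]
grip_width: 0.0599
grip_force: 66.8
```

```bash
python3 - <<'E'
from h import *
print(pose(),go(.454,-.10,.023,.2))
E
```

```text
(array([ 0.45438617, -0.09370358,  0.0398716 ]), np.float64(0.004241780760685178)) (array([-0.002,  0.031,  0.084]), np.float64(0.002))
```

Request:
step_arm(motion=[{"gripper": -1,"offset": [0,0,0.05],"twist": 0},{"gripper": -1,"offset": [0,0,0.075],"twist": 0},{"gripper": -1,"offset": [0,0,0.075],"twist": 0},{"gripper": -1,"offset": [0,0,0.075],"twist": 0},{"gripper": -1,"offset": [0,0,0.075],"twist": 0}])

```text
t: 31.22
eef_pos: [0.454, -0.0939, 0.0247]
orientation: [1.0, 0.002, 0.0, 0.0]
wrist_force: [0.1, -0.7, -2.6]
grip_width: 0.0605
grip_force: 66.8
```

Request:
step_arm(motion=[{"gripper": -1,"offset": [0,0,0.01],"twist": 0},{"gripper": -1,"offset": [0,0,0.02],"twist": 0},{"gripper": -1,"offset": [0,0,0.02],"twist": 0},{"gripper": -1,"offset": [0,0,0.02],"twist": 0}])

```text
t: 31.55
eef_pos: [0.4543, -0.0941, 0.0222]
orientation: [1.0, 0.002, 0.0, 0.0]
wrist_force: [-6.8, 1.9, 16.5]
grip_width: 0.0606
grip_force: 69.0
```

Request:
step_arm(motion=[{"gripper": 1,"offset": [0,0,0],"twist": 0},{"gripper": 1,"offset": [0,0,0],"twist": 0},{"gripper": 1,"offset": [0,0,0],"twist": 0},{"gripper": 1,"offset": [0,0,0],"twist": 0},{"gripper": 1,"offset": [0,0,0],"twist": 0},{"gripper": 1,"offset": [0,0,-0.2],"twist": 0},{"gripper": 1,"offset": [0,0,-0.4],"twist": 0},{"gripper": 1,"offset": [0,0,-0.6],"twist": 0}])

```text
t: 32.22
eef_pos: [0.4526, -0.0934, 0.1406]
orientation: [1.0, 0.002, -0.001, -0.001]
wrist_force: [1.6, -0.1, 0.3]
grip_width: 0.0854
grip_force: 0.0
```

```bash
python3 - <<'E'
from h import *
im=capture("top")
try: print(tin(im,proj("top",[(.6247,.205,.052)])[0]))
except Exception as e: print(e)
E
```

```text
(array([0.625 , 0.2046]), array([0.0434, 0.0439]), np.float64(4.5), 15)
```

Request:
step_arm(motion=[{"gripper": 1,"offset": [0.5,-1,0],"twist": 0},{"gripper": 1,"offset": [0.5,-1,0],"twist": 0},{"gripper": 1,"offset": [0.5,-1,0],"twist": 0},{"gripper": 1,"offset": [0.5,-1,0],"twist": 0},{"gripper": 1,"offset": [0.5,-1,0],"twist": 0},{"gripper": 1,"offset": [0.5,-1,0],"twist": 0},{"gripper": 1,"offset": [0.5,-1,0],"twist": 0},{"gripper": 1,"offset": [0.5,-1,0],"twist": 0}])

```text
t: 32.93
eef_pos: [0.5526, 0.1069, 0.1396]
orientation: [1.0, 0.003, -0.001, 0.0]
wrist_force: [-0.4, -0.4, -0.4]
grip_width: 0.0851
grip_force: 0.0
```

```bash
python3 - <<'E'
from h import *
print(pose(),go(.6247,.205,.1,.2))
im=capture("top")
for t in ((.6247,.205,.052),(.453,-.094,.052)):
  try: print(tin(im,proj("top",[t])[0]))
  except Exception as e: print(e)
c="side";im=capture(c)
for t in("tin_green","tin_amber"): print(c,t,[(d["confidence"],d["uv"]) for d in spot_in(c,t)])
E
```

```text
(array([0.55261745, 0.10688494, 0.13955754]), np.float64(0.005955680244851301)) (array([ 0.363, -0.488,  0.198]), np.float64(0.005))
operands could not be broadcast together with shapes (0,) (2,) 
(array([ 0.4523, -0.0954]), array([0.046 , 0.0516]), np.float64(7.2), 13)
side tin_green [(0.88, [294.2, 206.0])]
side tin_amber [(0.75, [172.9, 217.8])]
```

The green tin stands on the mat at (0.452, −0.095), and the amber one is unmoved. Fetching amber.

Request:
step_arm(motion=[{"gripper": 1,"offset": [0.363,-0.49,0],"twist": 0},{"gripper": 1,"offset": [0.363,-0.49,0],"twist": 0},{"gripper": 1,"offset": [0.363,-0.49,0],"twist": 0},{"gripper": 1,"offset": [0.363,-0.49,0],"twist": 0},{"gripper": 1,"offset": [0.363,-0.49,0.15],"twist": 0},{"gripper": 1,"offset": [0.363,-0.49,0.15],"twist": 0},{"gripper": 1,"offset": [0.363,-0.49,0.15],"twist": 0},{"gripper": 1,"offset": [0.363,-0.49,0.15],"twist": 0}])

```text
t: 33.8
eef_pos: [0.625, 0.2036, 0.1108]
orientation: [1.0, 0.001, -0.0, 0.0]
wrist_force: [-0.6, 0.4, 0.6]
grip_width: 0.0857
grip_force: 0.0
```

```bash
python3 - <<'E'
from h import *
print(pose(),go(.6247,.205,.02,.2))
c="side";im=capture(c)
for t in("tin_amber",): print(c,t,[(d["confidence"],d["uv"]) for d in spot_in(c,t)])
E
```

```text
(array([0.62496249, 0.20358871, 0.11076217]), np.float64(0.0023663110271690026)) (array([-0.001, -0.007,  0.454]), np.float64(-0.002))
side tin_amber [(0.89, [175.4, 219.7])]
```

Request:
step_arm(motion=[{"gripper": 1,"offset": [-0.005,-0.007,0.2],"twist": 0},{"gripper": 1,"offset": [-0.005,-0.007,0.34],"twist": 0},{"gripper": 1,"offset": [-0.005,-0.007,0.455],"twist": 0},{"gripper": 1,"offset": [-0.005,-0.007,0.455],"twist": 0},{"gripper": 1,"offset": [-0.005,-0.007,0.455],"twist": 0},{"gripper": 1,"offset": [-0.005,-0.007,0.455],"twist": 0}])

```text
t: 34.4
eef_pos: [0.6259, 0.2063, 0.0219]
orientation: [1.0, 0.002, 0.002, -0.0]
wrist_force: [0.9, -0.4, 0.9]
grip_width: 0.0854
grip_force: 0.0
```

Request:
step_arm(motion=[{"gripper": -1,"offset": [0,0,0],"twist": 0},{"gripper": -1,"offset": [0,0,0],"twist": 0},{"gripper": -1,"offset": [0,0,0],"twist": 0},{"gripper": -1,"offset": [0,0,0],"twist": 0},{"gripper": -1,"offset": [0,0,0],"twist": 0},{"gripper": -1,"offset": [0,0,0],"twist": 0},{"gripper": -1,"offset": [0,0,0],"twist": 0},{"gripper": -1,"offset": [0,0,0],"twist": 0}])

```text
t: 35.07
eef_pos: [0.6264, 0.2063, 0.0225]
orientation: [1.0, 0.002, 0.002, -0.0]
wrist_force: [-0.9, -1.8, 7.6]
grip_width: 0.0603
grip_force: 66.0
```

Request:
step_arm(motion=[{"gripper": -1,"offset": [0,0,-0.2],"twist": 0},{"gripper": -1,"offset": [0,0,-0.4],"twist": 0},{"gripper": -1,"offset": [0,0,-0.6],"twist": 0},{"gripper": -1,"offset": [0,0,-0.8],"twist": 0},{"gripper": -1,"offset": [0,0,-0.8],"twist": 0},{"gripper": -1,"offset": [0,0,-0.8],"twist": 0}])

```text
t: 35.57
eef_pos: [0.6266, 0.2068, 0.1842]
orientation: [1.0, 0.002, 0.004, -0.001]
wrist_force: [0.1, -0.9, -2.6]
grip_width: 0.06
grip_force: 67.6
```

Request:
step_arm(motion=[{"gripper": -1,"offset": [-0.2,1,0],"twist": 0},{"gripper": -1,"offset": [-0.2,1,0],"twist": 0},{"gripper": -1,"offset": [-0.2,1,0],"twist": 0},{"gripper": -1,"offset": [-0.2,1,0],"twist": 0},{"gripper": -1,"offset": [-0.2,1,0],"twist": 0},{"gripper": -1,"offset": [-0.2,1,0],"twist": 0},{"gripper": -1,"offset": [-0.2,1,0],"twist": 0},{"gripper": -1,"offset": [-0.2,1,0],"twist": 0}])

```text
t: 36.23
eef_pos: [0.5839, 0.0062, 0.1776]
orientation: [1.0, 0.001, -0.001, -0.0]
wrist_force: [0.3, -0.3, -2.9]
grip_width: 0.0604
grip_force: 67.8
```

```bash
python3 - <<'E'
from h import *
print(pose(),go(.455,-.215,.15,.2))
im=capture("top");c="side";capture(c)
for t in("tin_green",): print(c,t,[(d["confidence"],d["uv"]) for d in spot_in(c,t)])
E
```

```text
(array([0.58393221, 0.00623426, 0.17762378]), np.float64(0.0027325873217109334)) (array([-0.648,  1.104,  0.138]), np.float64(-0.002))
side tin_green [(0.61, [291.6, 205.2])]
```

Request:
step_arm(motion=[{"gripper": -1,"offset": [-0.645,1,0],"twist": 0},{"gripper": -1,"offset": [-0.645,1,0],"twist": 0},{"gripper": -1,"offset": [-0.645,1,0],"twist": 0},{"gripper": -1,"offset": [-0.645,1,0],"twist": 0},{"gripper": -1,"offset": [-0.645,1,0],"twist": 0},{"gripper": -1,"offset": [-0.645,1,0],"twist": 0},{"gripper": -1,"offset": [-0.645,1,0],"twist": 0},{"gripper": -1,"offset": [-0.645,1,0],"twist": 0}])

```text
t: 37.05
eef_pos: [0.4565, -0.1949, 0.1794]
orientation: [1.0, 0.001, 0.0, -0.0]
wrist_force: [0.4, -0.0, -3.6]
grip_width: 0.0603
grip_force: 68.1
```

Request:
step_arm(motion=[{"gripper": -1,"offset": [0,0.13,0],"twist": 0},{"gripper": -1,"offset": [0,0.13,0.1],"twist": 0},{"gripper": -1,"offset": [0,0.13,0.3],"twist": 0},{"gripper": -1,"offset": [0,0.13,0.5],"twist": 0},{"gripper": -1,"offset": [0,0.13,0.65],"twist": 0},{"gripper": -1,"offset": [0,0.13,0.65],"twist": 0},{"gripper": -1,"offset": [0,0.13,0.65],"twist": 0},{"gripper": -1,"offset": [0,0.13,0.65],"twist": 0}])

```text
t: 37.72
eef_pos: [0.4587, -0.2203, 0.0511]
orientation: [1.0, 0.003, 0.001, 0.001]
wrist_force: [0.8, -0.4, -3.2]
grip_width: 0.0603
grip_force: 67.7
```

```bash
python3 - <<'E'
from h import *
print(pose(),go(.454,-.215,.0235,.2))
im=capture("top")
try: print(tin(im,proj("top",[(.452,-.0945,.052)])[0]))
except Exception as e: print(e)
E
```

```text
(array([ 0.45871897, -0.22034069,  0.05111223]), np.float64(0.0055311058122565395)) (array([-0.023, -0.027,  0.138]), np.float64(0.004))
(array([ 0.4691, -0.0932]), array([0.0077, 0.0263]), np.float64(-16.0), 23)
```

Request:
step_arm(motion=[{"gripper": -1,"offset": [-0.015,0,0.06],"twist": 0},{"gripper": -1,"offset": [-0.015,0,0.1],"twist": 0},{"gripper": -1,"offset": [-0.015,0,0.13],"twist": 0},{"gripper": -1,"offset": [-0.015,0,0.13],"twist": 0},{"gripper": -1,"offset": [-0.015,0,0.13],"twist": 0},{"gripper": -1,"offset": [-0.015,0,0.13],"twist": 0}])

```text
t: 38.27
eef_pos: [0.4544, -0.2208, 0.024]
orientation: [1.0, 0.002, 0.0, 0.0]
wrist_force: [0.1, -0.8, -3.0]
grip_width: 0.0606
grip_force: 67.9
```

Request:
step_arm(motion=[{"gripper": -1,"offset": [0,0,0.01],"twist": 0},{"gripper": -1,"offset": [0,0,0.015],"twist": 0},{"gripper": -1,"offset": [0,0,0.015],"twist": 0},{"gripper": -1,"offset": [0,0,0.015],"twist": 0}])

```text
t: 38.6
eef_pos: [0.4546, -0.2211, 0.0225]
orientation: [1.0, 0.002, 0.0, 0.0]
wrist_force: [-5.6, 2.5, 12.6]
grip_width: 0.0602
grip_force: 70.1
```

Request:
step_arm(motion=[{"gripper": 1,"offset": [0,0,0],"twist": 0},{"gripper": 1,"offset": [0,0,0],"twist": 0},{"gripper": 1,"offset": [0,0,0],"twist": 0},{"gripper": 1,"offset": [0,0,0],"twist": 0},{"gripper": 1,"offset": [0,0,0],"twist": 0},{"gripper": 1,"offset": [0,0,-0.2],"twist": 0},{"gripper": 1,"offset": [0,0,-0.4],"twist": 0},{"gripper": 1,"offset": [0,0,-0.6],"twist": 0}])

```text
t: 39.27
eef_pos: [0.4529, -0.2198, 0.1406]
orientation: [1.0, 0.002, -0.001, -0.001]
wrist_force: [0.5, -0.8, -0.3]
grip_width: 0.0854
grip_force: 0.0
```

Request:
step_arm(motion=[{"gripper": 1,"offset": [0,0,-0.4],"twist": 0},{"gripper": 1,"offset": [0,0,-0.4],"twist": 0},{"gripper": 1,"offset": [-0.3,0.9,-0.4],"twist": 0},{"gripper": 1,"offset": [-0.3,0.9,-0.4],"twist": 0},{"gripper": 1,"offset": [-0.3,0.9,-0.4],"twist": 0},{"gripper": 1,"offset": [-0.3,0.9,-0.4],"twist": 0},{"gripper": 1,"offset": [-0.3,0.9,-0.4],"twist": 0},{"gripper": 1,"offset": [-0.3,0.9,-0.4],"twist": 0}])

```text
t: 39.93
eef_pos: [0.3924, -0.405, 0.2201]
orientation: [1.0, -0.0, -0.0, 0.001]
wrist_force: [-0.1, 1.5, 0.0]
grip_width: 0.0853
grip_force: 0.0
```

```bash
python3 - <<'E'
from h import *
im=shot("top","top9",(60,90,460,290),2)
for t in ((.4535,-.0945,.052),(.4535,-.221,.052)):
  try: print(tin(im,proj("top",[t])[0]))
  except Exception as e: print(e)
c="side";s=capture(c)
for t in("tin_green","tin_amber"): print(c,t,[(d["confidence"],d["uv"],at(c,d["uv"],.026).round(3)) for d in spot_in(c,t)])
E
```

```text
(array([ 0.4684, -0.0935]), array([0.0061, 0.0251]), np.float64(18.0), 19)
(array([ 0.4674, -0.2209]), array([0.0065, 0.0266]), np.float64(7.2), 20)
side tin_green [(0.97, [290.3, 206.8], array([ 0.45 , -0.086,  0.026])), (0.46, [264.7, 152.6], array([ 0.747, -0.242,  0.026]))]
side tin_amber [(0.45, [315.1, 191.9], array([ 0.458, -0.201,  0.026]))]
```

View pics/top9.png

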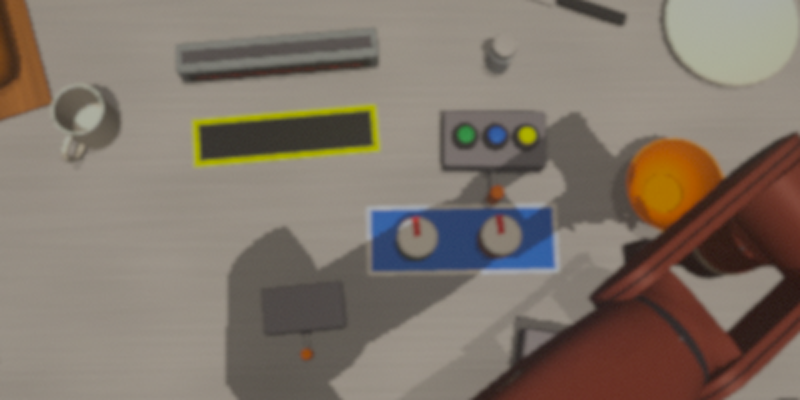

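The top view shows both tins upright, at (417,237) and (500,236) in the crop, well inside the mat border. The knob is home, the bystanders are unmoved, and the arm is clear.

```bash
python3 -c "
from plant import *
print(close_job())"
```

```text
the job is handed in; nothing more can be done
None
```

I finished the sequence and handed the job in: the green and amber tins (no yellow tin was present) faced the scanner through the reading, the keys and knob were worked in the order asked, and both tins now stand upright on the blue mat; I don't have the verdict.

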